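# Swap the odd tube block in the block shaker

### The job

Swing the clear hood of the block shaker up past its spring's over-centre point so that it stays open. One of the three tube blocks in the shaker does not match the other two: push it back against its sprung jaw to free it from the front lip, lift it out and set it in the empty place of the stock tray, then clip the matching block from the tray into its nest in the same way, flat on the platform and fully forward, with the lip in its groove. Do not force the blocks, and leave the other blocks and everything else on the bench where they are, with the hood open.

Things in the scene. Friction and masses are not known exactly. Their poses are not given: they have to be found in the camera images.
- hood (a joint): angle of the clear hood (rad): 0 shut, 1.75 fully open at its stop. Hinge springs hold it shut (about 4 N to lift at the handle) and weaken up to the over-centre point near 1.05; past that they carry it on to the open stop by themselves, damped.
- hood_grip (a point): middle of the hood's front handle, a round bar 10 mm thick, 110 mm long (y), 40 mm in front (-x) of the hood's front wall, 130 mm above the bench when shut; it rises and goes to the rear as the hood turns about the hinge. Axes turn with the hood.
- hood_hinge (a point): middle of the hood's hinge axis (its y axis), at the shaker's rear, 64 mm above the bench; x, z turn with the hood. Shut, the handle bar is 202 mm in front of it (-x) and 66 mm above it, the roof 82 mm above it; the hood is 214 mm wide.
- mixer: white heated block shaker, fixed; front (grey fascia) to -x. Housing 217 (x) x 250 mm, 52 mm high (fascia 60 mm), from x = -150 to +67 mm, hood hinge and springs behind it. On its aluminium platform are three block nests side by side along y. Origin on the bench under the middle nest, z up.
- nest_a (a point): middle of a nest's floor, 60 mm above the bench: where the centre of a seated block's underside lies; axes as mixer. 64 mm pitch along y. Side ribs 5 mm high leave 3 mm each side of a block. The gripper may press a block back or forward by its blade; friction can raise the push to 20 N and keep the jaw from bringing a block forward by itself.
- nest_b (a point): another nest. In every nest (its frame): at the front a fixed stop, face at x = -42.3 mm, 12 mm high, with a lip (7.5 to 12 mm above the floor) that stands 5 mm into the front groove of a seated block. So a seated block must go 5.3 to 8 mm rearward (+x) before it lifts out straight, and goes in the same way.
- nest_c (a point): another nest. In every nest: at the rear an upright sprung steel jaw, 38 mm wide, from 2 to 34 mm above the floor. Free, its face is at x = +40 mm; it yields to +x: 2.4 N at first touch, 3 N at +42 (block seated), 5.4 N at its hard end stop (+50 mm). A block held 13 to 28 mm up is over the lip yet faces the jaw.
- block_a_mid (a point): aluminium tube block 84 (x) x 50 (y) x 40 mm; a groove 7 mm deep runs along both x ends from 6 to 13 mm above the underside; on its centre a flat lifting blade 9 mm thick (x), 30 mm wide (y), from 40 to 68 mm up. 0.3 to 0.45 kg, same either way round. Point: its centre, 34 mm above the underside; z up. Has 12 wells of 11 mm diameter (4 x 3). Starts seated in the shaker.
- block_b_mid (a point): tube block of the same outside shape and frame as block_a. Has 12 wells of 11 mm (4 x 3). Starts seated in the shaker.
- block_c_mid (a point): tube block of the same outside shape and frame as block_a. Has 4 wide wells of 18 mm (2 x 2). Starts seated in the shaker.
- block_d_mid (a point): tube block of the same outside shape and frame as block_a. Has 12 wells of 11 mm (4 x 3). Starts in the stock tray.
- block_e_mid (a point): tube block of the same outside shape and frame as block_a. Has 16 wells of 8 mm (4 x 4). Starts in the stock tray.
- block_f_mid (a point): tube block of the same outside shape and frame as block_a. Has 6 wells of 14 mm (2 x 3). Starts in the stock tray.
- tray: shallow grey stock tray fixed on the bench, 235 (x) x 165 (y) mm, rim 14 mm high and 4 mm thick, floor 4 mm above the bench. Origin: centre of its underside, z up. Three blocks stand in it at x = +-53, y = +-38 mm; the fourth place is empty.
- tray_free (a point): middle of the empty place in the stock tray, on its floor (where the centre of a block's underside goes); axes as the tray's.
- tube_rack: grey rack with a few capped tubes, 140 x 56 mm, tubes 107 mm high, a bystander. Origin: centre of its underside.
- marker: marker pen lying along x, 130 mm long, 17 mm thick, a bystander. Origin: centre of its underside.
- forceps: steel forceps lying along x, 125 mm long, 6 mm high, a bystander. Origin: centre of its underside.
- timer: bench timer, 56 x 72 x 18 mm, a bystander. Origin: centre of its underside.
- reagent: amber jar, 60 mm across, 125 mm high, a bystander. Origin: centre of its underside.
- wash_bottle: white wash bottle, 68 mm across, 185 mm high, a bystander. Origin: centre of its underside.
- dishes: stack of clear dishes, 92 mm across, 56 mm high, a bystander. Origin: centre of its underside.
There are look-alikes about, which are no part of the job. Leave any purple, turquoise or yellow look-alike of the part that bears block_d_mid alone.

How it is judged:
By the outcome, as a careful person would: the job done as asked, in the order asked, and still so for the second after the job is handed in, with the robot touching nothing.
It also fails if it takes over 72 s, if anything falls off the work surface, if the arm or the gripper's body presses on something with over 40 N, if the wrist force passes 120 N, or if a joint passes its speed limit or range.

### The arm

A 6-joint arm with a two-finger parallel gripper is mounted at the origin on the work surface. World frame = base frame: x ahead of the robot, y to its left, z up, the work surface at z = 0. Lengths are in m, angles in rad, forces in N, time in s.
With the tool pointing down it reaches from about 0.375 to 0.9 m from the base axis. Payload 3.1 kg.
Tool frame: the origin (TCP) lies on the mounting face of the last link; the fingertips stand 182 mm ahead of it and the grasp point (between the pads) lies 164 mm ahead of it; z points along the fingers, y is the direction in which the jaws open and shut (so a half turn about z gives the same grasp; the last joint's range is limited). The gripper opens to 87 mm and grips with 3 to 60 N. Pads are 19 mm wide; open, the fingers measure 117 mm over their backs; the gripper's body (75 mm by 190 mm) begins 51 mm behind the grasp point.
Start: joints at [-1.292, 0.527, 1.433, -0, 1.181, -0.178], TCP at [0.276, -0.561, 0.405] pointing down, gripper open.
Joint ranges: [-3.08, 3.08], [-0.75, 2.2], [0.22, 2.44], [-1.43, 4.57], [0, 2.65], [-2.85, 2.85]. Speed limits (rad/s): [2.79, 2.79, 3.14, 3.14, 3.14, 3.14].

### API

Orientations are given as a unit quaternion [x, y, z, w].
In Python, from rig import robot, camera, camera_model gives the robot as it stands.
- The arm moves only by the tool drive_tool, never from a script. Its argument "plan" is a list that holds one entry, the list of rows, each a list of 6 numbers: the shift along the world's x, y, z in units of 2.5 cm (1.0 is 2.5 cm), then the turn, a rotation vector about the world's x, y, z in units of 6 degrees (1.0 is 6 degrees). A call has 1 to 8 rows; each row shifts and turns the commanded pose from where the row before left it; what a row does not reach is not made up. A row lasts 1/8 s, in which the tool goes at most 62.5 mm and 10.7 degrees, less where a joint would pass 70% of its speed; a pose out of reach is approached as far as the arm can. A call with a number of a shift or a turn outside -1 to 1 is refused whole. A call with a gripper value outside its range is refused whole. "grip" is the closure, from 0 (fully open) to 1 (shut), set as the call begins (left out, the last holds). The fingers move at their own pace and stop on an object; "force" is the grip in N (left out, the last holds). Time passes only in rows, so rows that do not move let the fingers close. It gives the time, the measured TCP pose, the force and the opening at its end, in the units of the state.
- robot.get_obs(): the state, without advancing time (a new reading comes with each control period).
- camera(name): name is "side" or "top"; returns the picture (480x640x3 uint8, red, green, blue); there is no depth.
- camera_model(name): a dict with "K" (3x3 intrinsics, pixels), "world_to_cam" (4x4, takes a point from world to camera coordinates). Camera axes: x right, y up, looking along -z (the intrinsics and any distortion apply to the point x, -y, -z); pixel columns grow to the right and rows downward; lengths in m; the calibration is good to about 2 mm. A picture is of the moment at which its call begins. camera_model takes no time and is no camera call.
- robot.hand_in(): hands the job in, once; it reports no verdict.
The state is a dict: "time": time; "q": joint angles; "joint_velocities": joint speeds; "joint_torque": joint torques, N m; "position": TCP position; "tool_rot": TCP orientation; "ft_force": force on the tool from outside, world axes, zero at the start; "moment": the same for the moment, N m; "grip_width": finger opening in m.
Only numpy, scipy, OpenCV 4.12 (cv2) and the standard library are available. Lean on these libraries where they do the work, as an engineer would, in place of code of your own. Each camera call takes 0.05 s, during which the arm holds its last target.

## Working session

There is one attempt and no reset: what is moved stays moved. The work goes in short steps, Python scripts to look and compute and a tool call to move; the robot and the scene stay as the last step left them, time stands still between calls to the robot, and variables do not carry over. Pictures are saved under pics/ and viewed, and the job is handed in when it is done.

Besides the shell and the picture viewer there is one more tool, called after "Emit:" as name(argument=value, ...), one argument or row to a line, values as JSON. drive_tool: Moves the arm, as the interface text tells. Shifts and turns lie within -1 to 1; 1 stands for 2.5 cm of shift or 6 degrees of turn. Its arguments: {"type":"object","properties":{"plan":{"type":"array","items":{"type":"array","items":{"type":"array","items":{"type":"number","minimum":-1,"maximum":1}}}},"grip":{"type":"number"},"force":{"type":"number"}},"required":["plan"]}

```bash
ls; mkdir -p pics
python3 - <<'E'
from rig import robot,camera,camera_model
import cv2
for n in("side","top"):
    im=camera(n); cv2.imwrite(f"pics/{n}0.png",im[:,:,::-1]); m=camera_model(n); print(n,m)
print(robot.get_obs())
E
```

```text
pics
side {'K': array([[461.38321347,   0.        , 313.78759922],
       [  0.        , 461.38321347, 234.66256862],
       [  0.        ,   0.        ,   1.        ]]), 'world_to_cam': array([[ 0.98561096, -0.16821408, -0.01658492, -0.50785402],
       [ 0.13105696,  0.69853977,  0.70346732, -0.10751942],
       [-0.10674788, -0.69551867,  0.71053408, -1.3288277 ],
       [ 0.        ,  0.        ,  0.        ,  1.        ]])}
top {'K': array([[434.91454921,   0.        , 321.85994392],
       [  0.        , 434.91454921, 237.85277302],
       [  0.        ,   0.        ,   1.        ]]), 'world_to_cam': array([[-0.02382679, -0.99967048,  0.0095502 , -0.0701737 ],
       [ 0.99623311, -0.02294597,  0.08362462, -0.52904032],
       [-0.08337793,  0.01150673,  0.99645156, -1.0882156 ],
       [ 0.        ,  0.        ,  0.        ,  1.        ]])}
{'time': 0.1, 'q': array([-1.29149619e+00,  5.28346991e-01,  1.43378629e+00, -1.18430267e-05,
        1.18138746e+00, -1.78503480e-01]), 'joint_velocities': array([-0.00016485, -0.00270804, -0.0038243 , -0.00178894, -0.00076094,
       -0.00019301]), 'joint_torque': array([-7.19170730e-04, -4.40984309e+01, -1.77150947e+01,  6.35460787e-02,
        5.34066057e-02, -4.93628238e-05]), 'position': array([ 0.2761717 , -0.56032121,  0.40388139]), 'tool_rot': array([ 9.73915207e-01,  2.26910202e-01, -5.40346402e-05, -9.62542713e-04]), 'ft_force': array([ 0.54592509,  0.55344262, -0.1695786 ]), 'moment': array([ 0.00408852,  0.03635579, -0.03028951]), 'grip_width': 0.08656971220192605}
```

View pics/side0.png

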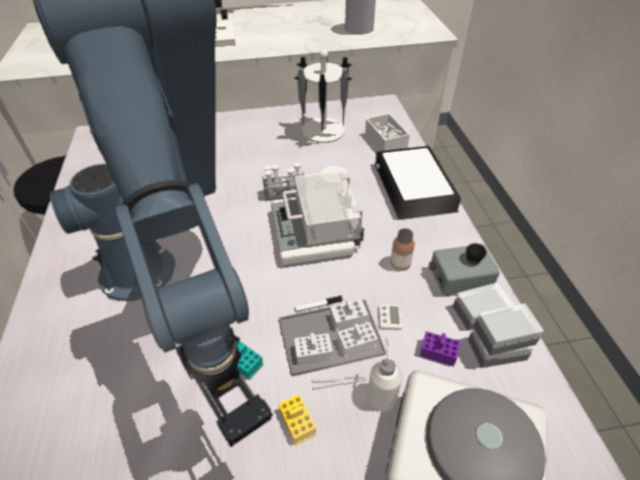

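View pics/top0.png

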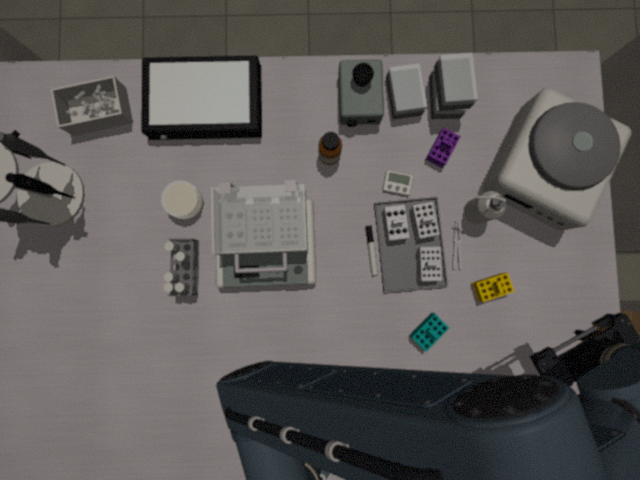

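Run:
```python
import cv2
im=cv2.imread("pics/top0.png")
cv2.imwrite("pics/t_mix.png",cv2.resize(im[165:305,195:335],None,fx=4.2,fy=4.2,interpolation=cv2.INTER_CUBIC))
cv2.imwrite("pics/t_tray.png",cv2.resize(im[185:305,360:480],None,fx=5,fy=5,interpolation=cv2.INTER_CUBIC))
im=cv2.imread("pics/side0.png")
cv2.imwrite("pics/s_mix.png",cv2.resize(im[155:275,255:385],None,fx=5,fy=5,interpolation=cv2.INTER_CUBIC))
cv2.imwrite("pics/s_tray.png",cv2.resize(im[285:385,265:405],None,fx=5,fy=5,interpolation=cv2.INTER_CUBIC))
```

```text
(no output)
```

View pics/t_mix.png

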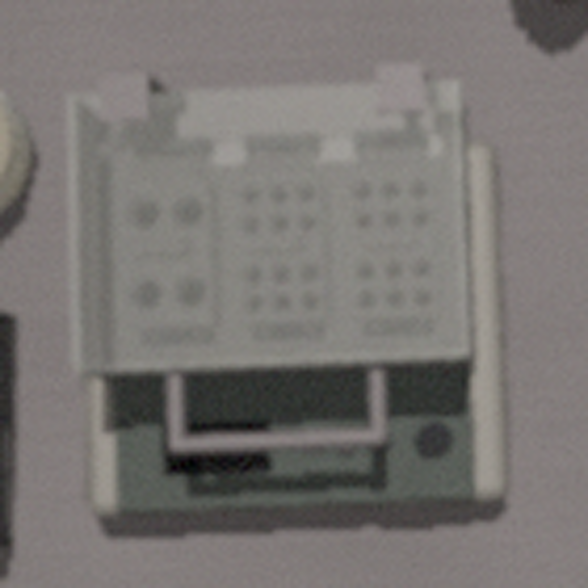

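View pics/t_tray.png

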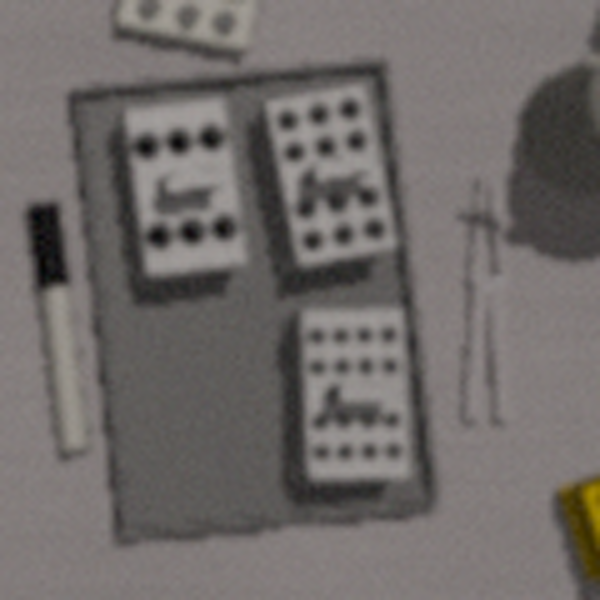

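View pics/s_mix.png

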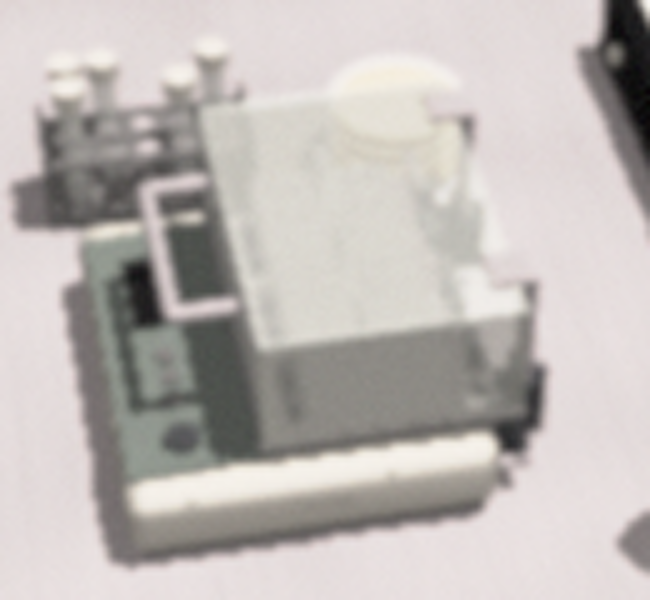

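View pics/s_tray.png

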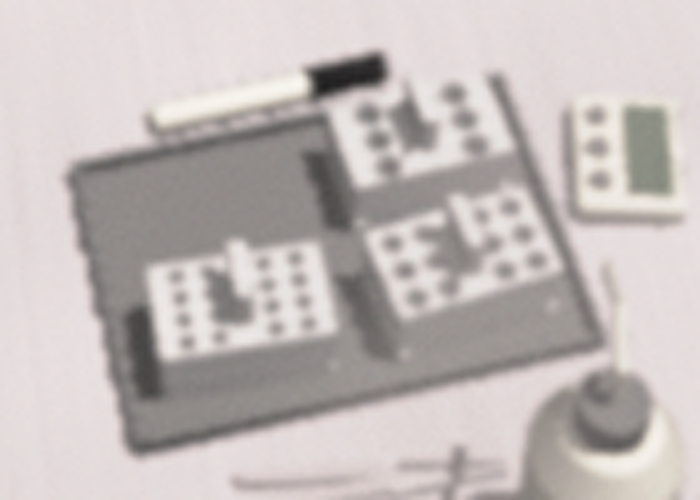

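```bash
cat > h.py <<'E'
import numpy as np
from rig import camera_model
M={n:camera_model(n) for n in("side","top")}
def ray(n,p):
    K=M[n]["K"];T=M[n]["world_to_cam"];R=T[:3,:3]
    d=np.array([(p[0]-K[0,2])/K[0,0],-(p[1]-K[1,2])/K[1,1],-1.])
    return -R.T@T[:3,3],R.T@d/np.linalg.norm(d)
def plane(n,p,z):
    c,d=ray(n,p);return c+d*(z-c[2])/d[2]
def tri(ps,pt):
    a,u=ray("side",ps);b,v=ray("top",pt)
    s=np.linalg.lstsq(np.stack([u,-v],1),b-a,rcond=None)[0]
    P,Q=a+u*s[0],b+v*s[1]
    return (P+Q)/2,np.linalg.norm(P-Q)*1000
def proj(n,P):
    T=M[n]["world_to_cam"];K=M[n]["K"];c=T[:3,:3]@np.asarray(P)+T[:3,3]
    q=K@np.array([c[0],-c[1],-c[2]]);return q[:2]/q[2]
E
python3 - <<'E'
from h import *
np.set_printoptions(precision=4,suppress=True)
t=lambda x,y:(195+x/4.2-.4,165+y/4.2-.4)
s=lambda x,y:(255+x/5-.4,155+y/5-.4)
def show(n,a,b):print(n,*tri(a,b))
show("handle +y corner",s(150,188),t(172,443))
show("handle -y corner",s(175,312),t(382,437))
show("roof front +y",s(205,112),t(76,372))
show("roof front -y",s(265,350),t(467,362))
for n,p in (("fascia front -y",t(500,497)),("fascia front +y",t(97,515))):print(n,plane("top",p,0.05))
t=lambda x,y:(360+x/5-.4,185+y/5-.4)
s=lambda x,y:(265+x/5-.4,285+y/5-.4)
print("tray top corners z.014")
for p in ((70,95),(383,67),(432,510),(118,540)):print(plane("top",t(*p),.014))
for p in ((72,172),(495,78),(602,345),(135,450)):print("side",plane("side",s(*p),.014))
print("block d top corners")
for p in ((267,102),(365,85),(396,248),(300,268)):print(plane("top",t(*p),.044))
show("d nearleft top",s(363,232),t(267,102)) if 0 else None
# d corners in side: order far-left(+x+y),far-right(+x,-y),near-right(-x,-y),near-left
for a,b in zip(((520,185),(562,270),(402,320),(362,230)),((267,102),(365,85),(396,248),(300,268))):show("d",s(*a),t(*b))
E
```

```text
handle +y corner [0.4494 0.1176 0.1309] 1.0418911047357737
handle -y corner [0.4496 0.0031 0.1358] 0.5348848656246346
roof front +y [0.4892 0.1664 0.1441] 2.2983022371021096
roof front -y [ 0.4908 -0.0442  0.1436] 4.621145456632993
fascia front -y [ 0.4138 -0.0593  0.05  ]
fascia front +y [0.409 0.177 0.05 ]
tray top corners z.014
[ 0.614  -0.2189  0.014 ]
[ 0.6251 -0.3823  0.014 ]
[ 0.3956 -0.397   0.014 ]
[ 0.3843 -0.2357  0.014 ]
side [ 0.3829 -0.2435  0.014 ]
side [ 0.6117 -0.2246  0.014 ]
side [ 0.6238 -0.3887  0.014 ]
side [ 0.394  -0.4032  0.014 ]
block d top corners
[ 0.6034 -0.3144  0.044 ]
[ 0.611  -0.3644  0.044 ]
[ 0.5279 -0.3763  0.044 ]
[ 0.5189 -0.3275  0.044 ]
d [ 0.6016 -0.3136  0.0467] 2.7979268496380105
d [ 0.6093 -0.3637  0.0459] 2.5998741033866204
d [ 0.5273 -0.376   0.0448] 1.0322888022031629
d [ 0.5181 -0.3264  0.0486] 0.875875551254769
```

Emit:
drive_tool(
  plan=[
    [[0.29, 1, 0, 0, 0, 0.44], [0.29, 1, 0, 0, 0, 0.44], [0.29, 1, 0, 0, 0, 0.44], [0.29, 1, 0, 0, 0, 0.44], [0.29, 1, 0, 0, 0, 0.44], [0.29, 1, 0, 0, 0, 0.44], [0.29, 1, 0, 0, 0, 0.44], [0.29, 1, 0, 0, 0, 0.44]],
  ],
  grip=0.3,
)

```text
time: 1.1
position: [0.3346, -0.3592, 0.4047]
tool_rot: [0.915, 0.403, 0.0, -0.0]
ft_force: [-1.2, -0.3, -0.1]
grip_width: 0.0609
```

Emit:
drive_tool(
  plan=[
    [[0.29, 1, 0, 0, 0, 0.44], [0.29, 1, 0, 0, 0, 0.44], [0.29, 1, 0, 0, 0, 0.44], [0.29, 1, 0, 0, 0, 0.44], [0.29, 1, 0, 0, 0, 0.44], [0.29, 1, 0, 0, 0, 0.44], [0.29, 1, 0, 0, 0, 0.44], [0.29, 1, 0, 0, 0, 0.44]],
  ],
)

```text
time: 2.1
position: [0.3923, -0.1591, 0.4048]
tool_rot: [0.826, 0.564, 0.0, 0.0]
ft_force: [0.3, 0.3, 0.7]
grip_width: 0.0611
```

Emit:
drive_tool(
  plan=[
    [[0.29, 1, 0, 0, 0, 0.44], [0.29, 1, 0, 0, 0, 0.44], [0.29, 1, 0, 0, 0, 0.44], [0.29, 1, 0, 0, 0, 0.44], [0.29, 1, 0, 0, 0, 0.44], [0.29, 1, 0, 0, 0, 0.44], [0.29, 1, 0, 0, 0, 0.44], [0.29, 1, 0, 0, 0, 0.44]],
  ],
)

```text
time: 3.1
position: [0.45, 0.0408, 0.4048]
tool_rot: [0.709, 0.706, 0.0, 0.0]
ft_force: [0.1, -0.1, -0.2]
grip_width: 0.0607
```

```bash
cat > st.py <<'E'
from rig import robot
import numpy as np
from scipy.spatial.transform import Rotation as R
def st():
    o=robot.get_obs();r=R.from_quat(o["tool_rot"]).as_matrix();np.set_printoptions(precision=4,suppress=True)
    y=r[:,1];yaw=np.degrees(np.arctan2(y[1],y[0]))
    print("t",round(o["time"],2),"pos",o["position"],"jawyaw",round(yaw,2),"z",r[:,2],"grasp",o["position"]+.164*r[:,2],"F",o["ft_force"],"w",round(o["grip_width"],4),"q",o["q"])
if __name__=="__main__":st()
E
python3 st.py
```

```text
t 3.1 pos [0.45   0.0408 0.4048] jawyaw -0.25 z [ 0.0001 -0.     -1.    ] grasp [0.45   0.0408 0.2408] F [ 0.1378 -0.0827 -0.2089] w 0.0607 q [-0.1577  0.2955  1.85   -0.      0.996  -0.1534]
```

Emit:
drive_tool(
  plan=[
    [[0, 0.8, 0, 0, 0, 0.1], [0, 0, -0.7, 0, 0, 0], [0, 0, -0.8, 0, 0, 0], [0, 0, -0.8, 0, 0, 0], [0, 0, -0.8, 0, 0, 0], [0, 0, -0.5, 0, 0, 0], [0, 0, -0.5, 0, 0, 0], [0, 0, 0, 0, 0, 0]],
  ],
  grip=0.68,
)

```text
time: 4.1
position: [0.45, 0.0595, 0.3016]
tool_rot: [0.706, 0.708, -0.001, -0.001]
ft_force: [-0.4, 0.1, 0.1]
grip_width: 0.0277
```

Run:
```python
from st import *;st()
from rig import camera;import cv2
im=camera("side")[:,:,::-1];cv2.imwrite("pics/s1.png",cv2.resize(im[145:285,245:395],None,fx=4,fy=4,interpolation=cv2.INTER_CUBIC))
```

```text
t 4.1 pos [0.45   0.0595 0.3016] jawyaw 0.21 z [-0.0016  0.0002 -1.    ] grasp [0.4498 0.0595 0.1376] F [-0.3807  0.1389  0.1174] w 0.0277 q [-0.1156  0.4789  1.951  -0.      0.7133 -0.1191]
```

View pics/s1.png

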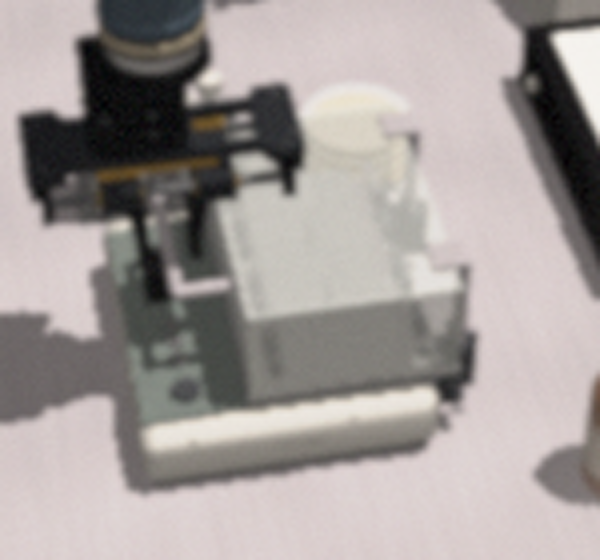

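Emit:
drive_tool(
  plan=[
    [[0, 0, 0, 0, 0, 0], [0, 0, 0, 0, 0, 0], [0, 0, 0, 0, 0, 0], [0, 0, 0, 0, 0, 0]],
  ],
  grip=1,
  force=15,
)

```text
time: 4.65
position: [0.4491, 0.0594, 0.3024]
tool_rot: [0.706, 0.709, -0.001, -0.001]
ft_force: [-4.5, -1.3, 7.0]
grip_width: 0.0092
```

```bash
python3 st.py
python3 - <<'E'
import numpy as np
a0=np.arctan2(66,-202);r=np.hypot(66,202);p=None
for th in np.arange(0,1.76,.11):
    a=a0-th;c=np.array([r*np.cos(a)+202,r*np.sin(a)-66])
    if p is not None:print(round(th,2),np.round((c-p)/25,2),np.round(c,1))
    p=c
E
```

```text
t 4.65 pos [0.4491 0.0594 0.3024] jawyaw 0.23 z [-0.0032 -0.0001 -1.    ] grasp [0.4486 0.0594 0.1384] F [-4.4655 -1.3205  6.9516] w 0.0092 q [-0.1158  0.4767  1.9521 -0.0007  0.716  -0.1193]
0.11 [0.34 0.87] [ 8.5 21.8]
0.22 [0.43 0.83] [19.3 42.5]
0.33 [0.52 0.78] [32.3 61.9]
0.44 [0.6  0.71] [47.4 79.8]
0.55 [0.68 0.64] [64.3 95.8]
0.66 [0.74 0.57] [ 82.9 110. ]
0.77 [0.8  0.48] [102.9 122. ]
0.88 [0.85 0.39] [124.2 131.7]
0.99 [0.89 0.29] [146.3 139.1]
1.1 [0.91 0.19] [169.2 144. ]
1.21 [0.93 0.09] [192.4 146.3]
1.32 [ 0.93 -0.01] [215.8 146.1]
1.43 [ 0.93 -0.11] [239.  143.3]
1.54 [ 0.91 -0.21] [261.7 137.9]
1.65 [ 0.88 -0.31] [283.8 130.1]
```

Emit:
drive_tool(
  plan=[
    [[0.34, 0, 0.87, 0, 0, 0], [0.43, 0, 0.83, 0, 0, 0], [0.52, 0, 0.78, 0, 0, 0], [0.6, 0, 0.71, 0, 0, 0]],
  ],
)

```text
time: 5.15
position: [0.495, 0.0599, 0.3813]
tool_rot: [0.706, 0.708, -0.003, -0.004]
ft_force: [-4.9, 0.6, -1.3]
grip_width: 0.0093
```

Run:
```python
from st import *;st()
from rig import camera;import cv2
im=camera("side")[:,:,::-1];cv2.imwrite("pics/s2.png",cv2.resize(im[95:285,225:415],None,fx=3,fy=3,interpolation=cv2.INTER_CUBIC))
```

```text
t 5.15 pos [0.495  0.0599 0.3813] jawyaw 0.21 z [-0.0103  0.0012 -0.9999] grasp [0.4933 0.0601 0.2173] F [-4.9085  0.595  -1.251 ] w 0.0093 q [-0.1042  0.3934  1.7673  0.0002  0.9912 -0.1079]
```

View pics/s2.png

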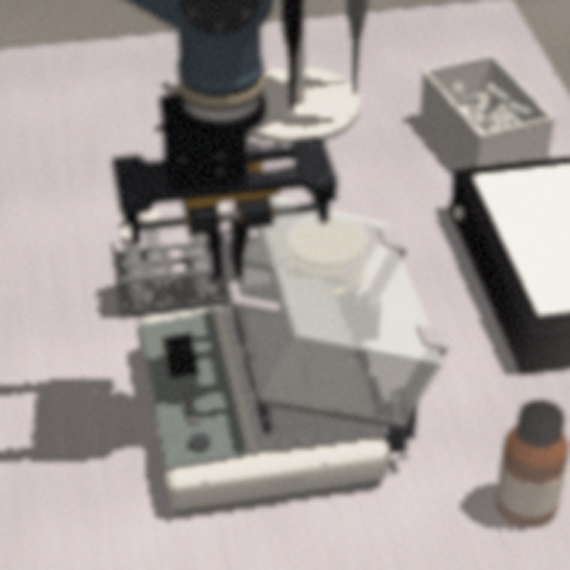

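Emit:
drive_tool(
  plan=[
    [[0.68, 0, 0.64, 0, 0, 0], [0.74, 0, 0.57, 0, 0, 0], [0.8, 0, 0.48, 0, 0, 0], [0.85, 0, 0.39, 0, 0, 0]],
  ],
)

```text
time: 5.7
position: [0.5729, 0.0606, 0.4356]
tool_rot: [0.706, 0.708, -0.001, -0.003]
ft_force: [-3.2, 4.0, 4.8]
grip_width: 0.0089
```

Emit:
drive_tool(
  plan=[
    [[0.89, 0, 0.29, 0, 0, 0], [0.91, 0, 0.19, 0, 0, 0], [0.93, 0, 0.09, 0, 0, 0], [0.93, 0, 0, 0, 0, 0]],
  ],
)

```text
time: 6.2
position: [0.6666, 0.061, 0.4488]
tool_rot: [0.706, 0.708, 0.002, -0.001]
ft_force: [0.5, 5.9, -0.8]
grip_width: 0.0095
```

Emit:
drive_tool(
  plan=[
    [[0.93, 0, -0.1, 0, 0, 0], [0.91, 0, -0.2, 0, 0, 0], [0.88, 0, -0.3, 0, 0, 0], [0, 0, 0, 0, 0, 0]],
  ],
)

```text
time: 6.7
position: [0.7358, 0.0611, 0.4319]
tool_rot: [0.706, 0.709, 0.003, -0.0]
ft_force: [1.8, 3.9, -1.0]
grip_width: 0.0098
```

Run:
```python
from st import *;st()
from rig import camera;import cv2
im=camera("side")[:,:,::-1];cv2.imwrite("pics/s3.png",cv2.resize(im[75:285,225:435],None,fx=2.8,fy=2.8,interpolation=cv2.INTER_CUBIC))
```

```text
t 6.7 pos [0.7358 0.0611 0.4319] jawyaw 0.24 z [ 0.0044  0.0048 -1.    ] grasp [0.7365 0.0618 0.2679] F [ 1.8163  3.8788 -0.9991] w 0.0098 q [-0.069   0.6669  1.0803  0.0052  1.3903 -0.0741]
```

View pics/s3.png

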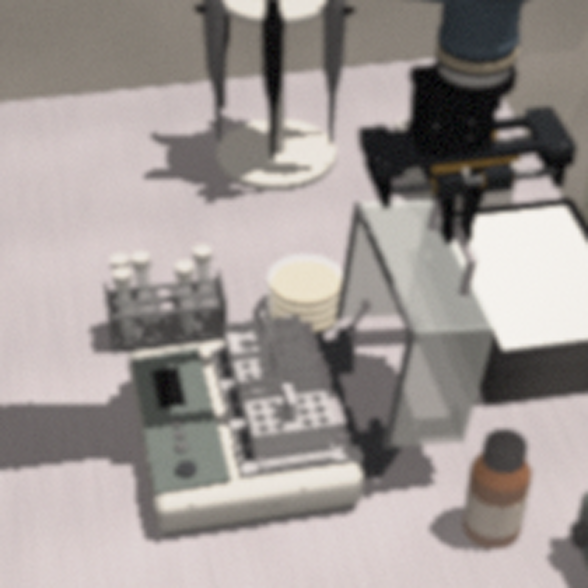

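Emit:
drive_tool(
  plan=[
    [[0, 0, 0, 0, 0, 0], [0, 0, 0, 0, 0, 0], [0, 0, 1, 0, 0, 0], [-0.5, 0, 1, 0, 0, 0], [-1, -1, 0.5, 0, 0, 1], [-1, -1, 0, 0, 0, 1], [-1, -1, 0, 0, 0, 1], [-1, -1, 0, 0, 0, 1]],
  ],
  grip=0.68,
)

```text
time: 7.75
position: [0.6192, -0.0413, 0.4973]
tool_rot: [0.542, 0.84, -0.0, 0.001]
ft_force: [-0.1, -0.6, 0.2]
grip_width: 0.0278
```

Emit:
drive_tool(
  plan=[
    [[-1, -1, 0, 0, 0, 1], [-1, -1, 0, 0, 0, 1], [-1, -1, 0, 0, 0, 1], [-1, -1, 0, 0, 0, 1], [-1, -1, 0, 0, 0, 1], [-0.5, -1, 0, 0, 0, 1], [0, -1, 0, 0, 0, 1], [0, -1, 0, 0, 0, 1]],
  ],
  grip=0.4,
)

```text
time: 8.75
position: [0.4824, -0.2409, 0.4972]
tool_rot: [0.153, 0.988, -0.0, 0.0]
ft_force: [-0.2, -0.2, -0.4]
grip_width: 0.0522
```

Run:
```python
from st import *;st()
from rig import camera;import cv2
im=camera("side")[:,:,::-1];cv2.imwrite("pics/s4f.png",im);cv2.imwrite("pics/s4.png",cv2.resize(im[115:275,245:405],None,fx=3.75,fy=3.75,interpolation=cv2.INTER_CUBIC))
im=camera("top")[:,:,::-1];cv2.imwrite("pics/t4f.png",im);cv2.imwrite("pics/t4.png",cv2.resize(im[155:305,195:345],None,fx=4,fy=4,interpolation=cv2.INTER_CUBIC))
```

```text
t 8.75 pos [ 0.4824 -0.2409  0.4972] jawyaw 72.35 z [ 0.0007 -0.0011 -1.    ] grasp [ 0.4825 -0.2411  0.3332] F [-0.2279 -0.1544 -0.4246] w 0.0522 q [-0.6705  0.3109  1.5273 -0.0005  1.3022 -1.9332]
```

View pics/s4.png

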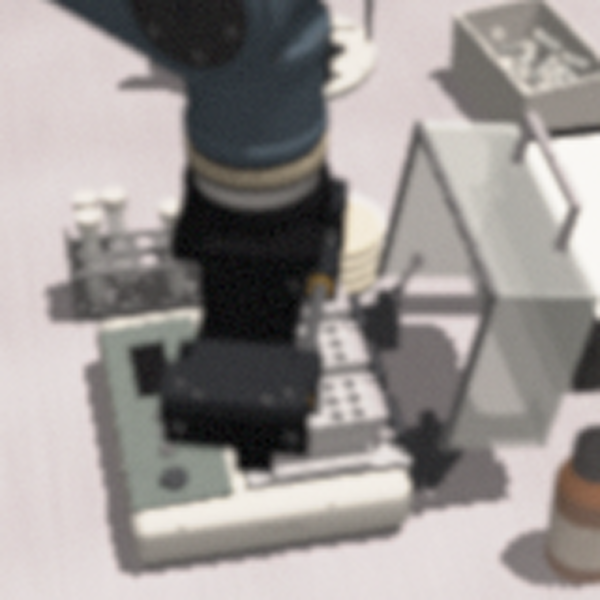

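View pics/t4.png

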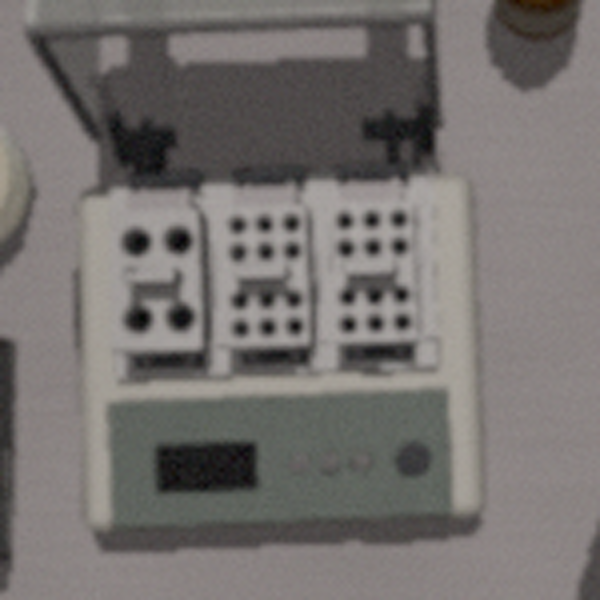

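Run:
```python
import cv2,numpy as np
from h import *
np.set_printoptions(precision=4,suppress=True)
im=cv2.imread("pics/t4f.png");g=cv2.cvtColor(im,cv2.COLOR_BGR2GRAY)
def blobs(g,x0,y0,x1,y1,th,amin,amax,s=8):
    c=cv2.resize(g[y0:y1,x0:x1],None,fx=s,fy=s,interpolation=cv2.INTER_CUBIC)
    _,m=cv2.threshold(c,th,255,cv2.THRESH_BINARY_INV)
    n,l,stt,ce=cv2.connectedComponentsWithStats(m)
    return [((ce[i][0]+.5)/s-.5+x0,(ce[i][1]+.5)/s-.5+y0,stt[i][4]/s/s) for i in range(1,n) if amin<stt[i][4]/s/s<amax],m
b,m=blobs(g,221,203,305,250,75,4,60)
for q in b:print(np.round(q,2),plane("top",q[:2],.1)[:2])
cv2.imwrite("pics/m1.png",m)
print("tray")
b,m=blobs(g,384,197,446,292,75,1.5,60)
cv2.imwrite("pics/m2.png",m)
for q in b:print(np.round(q,2),plane("top",q[:2],.044)[:2])
```

```text
[287.52 209.56   6.19] [ 0.5904 -0.0013]
[294.27 209.35   5.86] [ 0.5905 -0.0174]
[280.81 209.82   5.66] [0.5901 0.0147]
[267.46 210.4    6.45] [0.5894 0.0465]
[260.73 210.63   6.05] [0.5892 0.0625]
[254.04 210.9    5.42] [0.589  0.0784]
[239.25 214.71  25.91] [0.5806 0.1137]
[228.76 215.17  26.53] [0.58   0.1386]
[294.46 216.16   6.14] [ 0.5741 -0.0176]
[287.83 216.44   6.39] [ 0.5738 -0.0018]
[281.05 216.74   6.5 ] [0.5735 0.0144]
[267.67 217.24   5.94] [0.573  0.0462]
[261.04 217.5    6.47] [0.5727 0.062 ]
[254.17 217.79   5.98] [0.5724 0.0783]
[288.2  227.89  12.19] [ 0.5464 -0.0022]
[261.28 228.65  12.38] [0.546  0.0617]
[281.67 228.48   7.84] [0.5453 0.0133]
[294.71 228.07   7.14] [ 0.5456 -0.0177]
[254.74 229.41   8.75] [0.5445 0.0773]
[267.79 229.23   7.44] [0.5443 0.0463]
[229.21 234.22  27.14] [0.5345 0.1378]
[239.74 233.86  26.8 ] [0.5348 0.1129]
[246.35 235.63   5.38] [0.5302 0.0973]
[295.15 235.06   6.47] [ 0.5289 -0.0184]
[288.45 235.4    6.72] [ 0.5284 -0.0025]
[281.7  235.69   6.59] [0.5281 0.0135]
[261.51 236.4    6.98] [0.5275 0.0614]
[268.35 236.16   6.5 ] [0.5277 0.0452]
[254.78 236.69   5.98] [0.5272 0.0774]
tray
[386.88 202.9   10.09] [ 0.6102 -0.2485]
[423.81 268.78   1.64] [ 0.4422 -0.3348]
```

View pics/m1.png

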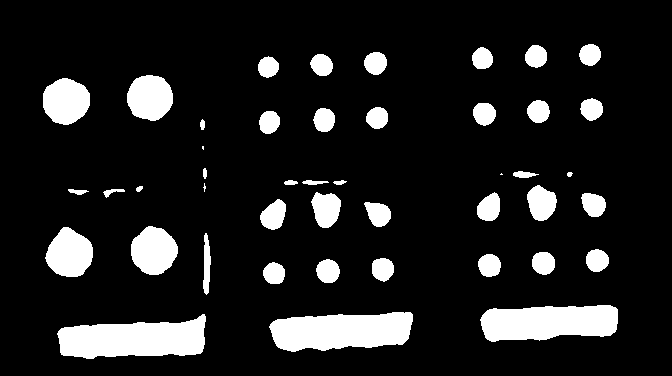

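View pics/m2.png

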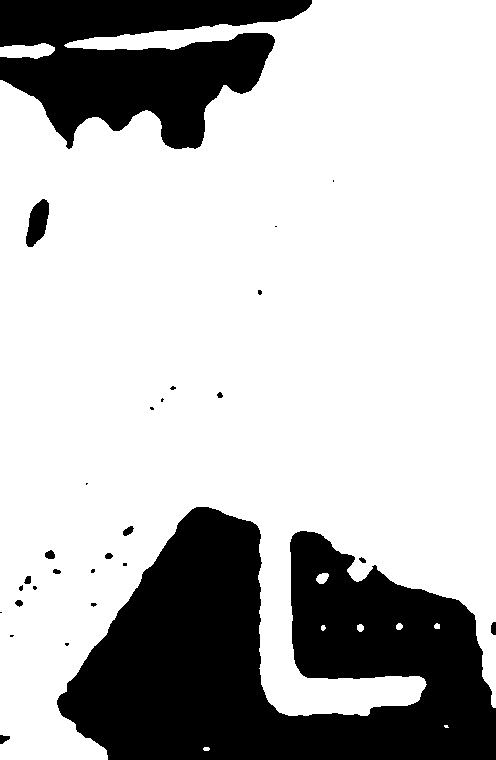

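Run:
```python
import cv2,numpy as np
from h import *
np.set_printoptions(precision=4,suppress=True)
im=cv2.imread("pics/s3.png")
c=cv2.resize(im[360:480,200:380],None,fx=4,fy=4,interpolation=cv2.INTER_CUBIC)
g=cv2.cvtColor(c,cv2.COLOR_BGR2GRAY)
m=cv2.adaptiveThreshold(g,255,cv2.ADAPTIVE_THRESH_MEAN_C,cv2.THRESH_BINARY_INV,61,12)
n,l,s,ce=cv2.connectedComponentsWithStats(m)
S=[]
for i in range(1,n):
    if 150<s[i][4]<1500:
        px=((ce[i][0]/4+200)+.5)/2.8-.5+225,((ce[i][1]/4+360)+.5)/2.8-.5+75
        S.append(px)
tops=[(287.52,209.56),(294.27,209.35),(280.81,209.82),(294.46,216.16),(287.83,216.44),(281.05,216.74),(295.15,235.06),(288.45,235.4),(281.7,235.69)]
for t in tops:
    p=proj("side",plane("top",t,.1)); k=min(S,key=lambda q:np.hypot(*(np.array(q)-p)))
    print(np.round(p,1),np.round(k,1),*tri(k,t))
```

```text
[339.2 220.9] [339.  220.8] [ 0.5901 -0.0014  0.1005] 0.481257399364367
[340.4 224.8] [340.2 224.6] [ 0.5901 -0.0175  0.101 ] 0.5576153528030326
[337.9 217.2] [337.8 217.2] [0.5899 0.0147 0.0998] 0.5320950036237578
[334.7 225.6] [334.5 225.5] [ 0.5737 -0.0176  0.1004] 0.6846172677385487
[333.5 221.8] [333.4 221.7] [ 0.5736 -0.0018  0.1005] 0.2122686782339368
[332.3 218. ] [332.3 217.9] [0.5735 0.0143 0.1002] 0.08320077960205982
[319.1 227.8] [318.8 227.6] [ 0.5284 -0.0184  0.1009] 0.7490999790490248
[317.9 224. ] [317.7 223.9] [ 0.5281 -0.0025  0.1005] 0.5669614878455232
[316.8 220.2] [316.8 220.2] [0.528  0.0135 0.1002] 0.14532874699622284
```

Emit:
drive_tool(
  plan=[
    [[0.2, 0.98, 0, 0, 0, 0.2], [0.2, 0.98, 0, 0, 0, 0.2], [0.2, 0.98, 0, 0, 0, 0.2], [0.2, 0.98, 0, 0, 0, 0.2], [0.2, 0.98, 0, 0, 0, 0.2], [0.2, 0.98, 0, 0, 0, 0.2], [0.2, 0.98, 0, 0, 0, 0.2], [0.2, 0.98, 0, 0, 0, 0.2]],
  ],
)

```text
time: 9.85
position: [0.5227, -0.0427, 0.4965]
tool_rot: [0.072, 0.997, 0.0, -0.0]
ft_force: [0.3, 0.0, -0.9]
grip_width: 0.0521
```

Emit:
drive_tool(
  plan=[
    [[0.2, 0.98, 0, 0, 0, 0.2], [0.2, 0.98, 0, 0, 0, 0.2], [0.2, 0.98, 0, 0, 0, 0.2], [0.2, 0.98, 0, 0, 0, 0.2], [0.2, 0.98, 0, 0, 0, 0.2], [0.2, 0.98, 0, 0, 0, 0.2], [0.2, 0.95, 0, 0, 0, 0.25], [0, 0, 0, 0, 0, 0]],
  ],
)

```text
time: 10.85
position: [0.5576, 0.128, 0.4964]
tool_rot: [-0.005, 1.0, 0.0, -0.0]
ft_force: [0.0, -1.5, 1.1]
grip_width: 0.0521
```

```bash
python3 st.py
```

```text
t 10.85 pos [0.5576 0.128  0.4964] jawyaw 90.57 z [-0.      0.0003 -1.    ] grasp [0.5576 0.128  0.3324] F [ 0.0085 -1.4898  1.081 ] w 0.0521 q [ 0.0303  0.3619  1.4504  0.0003  1.3294 -1.5505]
```

Emit:
drive_tool(
  plan=[
    [[0, -0.08, -0.9, 0, 0, 0.05], [0, 0, -0.9, 0, 0, 0], [0, 0, -0.9, 0, 0, 0], [0, 0, -0.9, 0, 0, 0], [0, 0, -0.9, 0, 0, 0], [0, 0, -0.9, 0, 0, 0], [0, 0, -0.7, 0, 0, 0], [0, 0, -0.5, 0, 0, 0]],
  ],
)

```text
time: 11.85
position: [0.5581, 0.1236, 0.3305]
tool_rot: [-0.006, 1.0, -0.0, -0.0]
ft_force: [-0.7, -0.3, -0.2]
grip_width: 0.0523
```

Emit:
drive_tool(
  plan=[
    [[0, 0, -0.6, 0, 0, 0], [0, 0, -0.6, 0, 0, 0], [0, 0, -0.5, 0, 0, 0], [0, 0, 0, 0, 0, 0]],
  ],
)

```text
time: 12.35
position: [0.5584, 0.1241, 0.2871]
tool_rot: [-0.007, 1.0, -0.0, -0.001]
ft_force: [0.9, 0.5, 0.0]
grip_width: 0.0521
```

Run:
```python
from st import *;st()
from rig import camera;import cv2
im=camera("side")[:,:,::-1];cv2.imwrite("pics/s5.png",cv2.resize(im[125:275,245:395],None,fx=4,fy=4,interpolation=cv2.INTER_CUBIC))
```

```text
t 12.35 pos [0.5584 0.1241 0.2871] jawyaw 90.79 z [-0.0025 -0.0001 -1.    ] grasp [0.558  0.1241 0.1231] F [0.8627 0.4871 0.0198] w 0.0521 q [ 0.0235  0.6181  1.6684 -0.      0.8576 -1.5611]
```

View pics/s5.png

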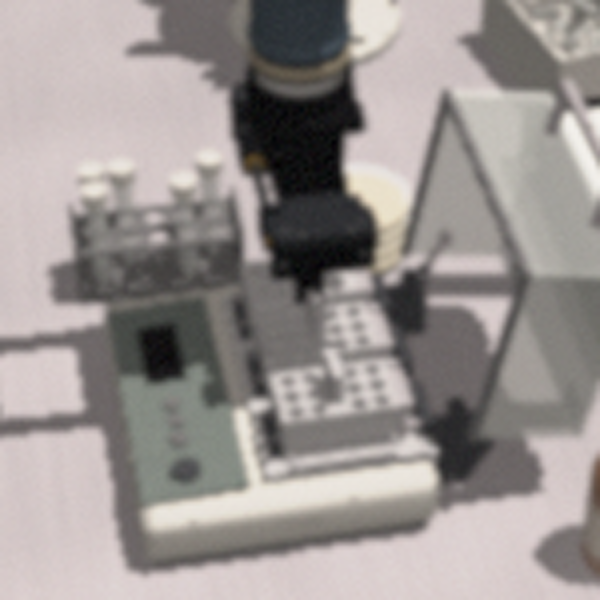

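Emit:
drive_tool(
  plan=[
    [[0, 0.06, -0.04, 0, 0, 0], [0, 0, 0, 0, 0, 0], [0, 0, 0, 0, 0, 0], [0, 0, 0, 0, 0, 0]],
  ],
  grip=1,
  force=50,
)

```text
time: 12.9
position: [0.5588, 0.126, 0.2877]
tool_rot: [-0.007, 1.0, 0.0, 0.0]
ft_force: [-0.2, 2.1, 2.0]
grip_width: 0.0293
```

```bash
python3 st.py
```

```text
t 12.9 pos [0.5588 0.126  0.2877] jawyaw 90.77 z [ 0.0009  0.001  -1.    ] grasp [0.559  0.1262 0.1237] F [-0.2061  2.1379  1.9604] w 0.0293 q [ 0.0266  0.6175  1.6669  0.0013  0.8562 -1.5585]
```

Emit:
drive_tool(
  plan=[
    [[0.12, 0, 0, 0, 0, 0], [0.12, 0, 0, 0, 0, 0], [0, 0, 0, 0, 0, 0]],
  ],
)

```text
time: 13.28
position: [0.5617, 0.1262, 0.2877]
tool_rot: [-0.007, 1.0, 0.0, -0.005]
ft_force: [-8.9, 3.2, 11.7]
grip_width: 0.0293
```

```bash
python3 st.py
```

```text
t 13.28 pos [0.5617 0.1262 0.2877] jawyaw 90.82 z [-0.0105  0.0003 -0.9999] grasp [0.56   0.1262 0.1237] F [-8.9159  3.2    11.6641] w 0.0293 q [ 0.0269  0.6218  1.656   0.0008  0.8742 -1.5587]
```

Emit:
drive_tool(
  plan=[
    [[0.08, 0, 0.03, 0, 0, 0], [0.08, 0, 0, 0, 0, 0], [0, 0, 0, 0, 0, 0]],
  ],
)

```text
time: 13.65
position: [0.5654, 0.1261, 0.2879]
tool_rot: [-0.007, 1.0, 0.0, -0.006]
ft_force: [-9.1, 2.0, 9.0]
grip_width: 0.0295
```

```bash
python3 st.py
```

```text
t 13.65 pos [0.5654 0.1261 0.2879] jawyaw 90.82 z [-0.0118  0.0001 -0.9999] grasp [0.5635 0.1261 0.1239] F [-9.0617  1.9874  9.0267] w 0.0295 q [ 0.0266  0.6254  1.6463  0.0005  0.8817 -1.5589]
```

Emit:
drive_tool(
  plan=[
    [[0.06, 0, 0.03, 0, 0, 0], [0.05, 0, 0, 0, 0, 0], [0, 0, 0, 0, 0, 0]],
  ],
)

```text
time: 14.02
position: [0.5679, 0.1261, 0.288]
tool_rot: [-0.007, 1.0, 0.0, -0.006]
ft_force: [-7.9, 1.4, 5.4]
grip_width: 0.0294
```

```bash
python3 st.py
```

```text
t 14.03 pos [0.5679 0.1261 0.288 ] jawyaw 90.82 z [-0.0129  0.0001 -0.9999] grasp [0.5658 0.1261 0.1241] F [-7.8673  1.3681  5.3521] w 0.0294 q [ 0.0265  0.6278  1.6395  0.0006  0.8873 -1.559 ]
```

Emit:
drive_tool(
  plan=[
    [[0, 0, 0.08, 0, 0, 0], [0, 0, 0.08, 0, 0, 0], [0, 0, 0, 0, 0, 0]],
  ],
)

```text
time: 14.4
position: [0.569, 0.1256, 0.2908]
tool_rot: [-0.007, 1.0, -0.0, -0.005]
ft_force: [-5.2, 0.0, -5.9]
grip_width: 0.0294
```

```bash
python3 st.py
```

```text
t 14.4 pos [0.569  0.1256 0.2908] jawyaw 90.81 z [-0.01   -0.0006 -0.9999] grasp [0.5674 0.1255 0.1268] F [-5.2426  0.0194 -5.9335] w 0.0294 q [ 0.0256  0.6242  1.6362 -0.0005  0.8912 -1.559 ]
```

Emit:
drive_tool(
  plan=[
    [[0, 0, 0.15, 0, 0, 0], [0, 0, 0.2, 0, 0, 0], [0, 0, 0.2, 0, 0, 0], [0, 0, 0, 0, 0, 0]],
  ],
)

```text
time: 14.9
position: [0.5695, 0.1254, 0.3052]
tool_rot: [-0.007, 1.0, -0.0, -0.004]
ft_force: [-5.5, 0.6, -4.3]
grip_width: 0.0292
```

```bash
python3 st.py
```

```text
t 14.9 pos [0.5695 0.1254 0.3052] jawyaw 90.81 z [-0.0083 -0.0009 -1.    ] grasp [0.5681 0.1253 0.1412] F [-5.5011  0.5598 -4.3013] w 0.0292 q [ 0.0254  0.6033  1.6262 -0.0008  0.9205 -1.559 ]
```

Emit:
drive_tool(
  plan=[
    [[0, 0, 0.5, 0, 0, 0], [0, 0, 0.8, 0, 0, 0], [0, 0, 1, 0, 0, 0], [0, 0, 1, 0, 0, 0], [0, 0, 1, 0, 0, 0], [0, 0, 0, 0, 0, 0]],
  ],
)

```text
time: 15.65
position: [0.5729, 0.1254, 0.4166]
tool_rot: [-0.007, 1.0, -0.0, 0.004]
ft_force: [-0.3, 0.5, -3.7]
grip_width: 0.0295
```

Run:
```python
from st import *;st()
from rig import camera;import cv2
from h import *
for n in("side","top"):
    im=camera(n)[:,:,::-1];cv2.imwrite(f"pics/{n}6f.png",im)
cv2.imwrite("pics/s6.png",cv2.resize(cv2.imread("pics/side6f.png")[95:275,245:425],None,fx=3.2,fy=3.2,interpolation=cv2.INTER_CUBIC))
g=cv2.cvtColor(cv2.imread("pics/top0.png"),cv2.COLOR_BGR2GRAY)
s=8;x0,y0=380,195
c=cv2.resize(g[y0:298,x0:450],None,fx=s,fy=s,interpolation=cv2.INTER_CUBIC)
# tray = darker than bench: fill
_,m=cv2.threshold(c,98,255,cv2.THRESH_BINARY_INV)
m=cv2.morphologyEx(m,cv2.MORPH_OPEN,np.ones((9,9)))
cs,_=cv2.findContours(m,cv2.RETR_EXTERNAL,cv2.CHAIN_APPROX_NONE)
k=max(cs,key=cv2.contourArea)
r=cv2.minAreaRect(k);bx=cv2.boxPoints(r)
P=[plane("top",((p[0]+.5)/s-.5+x0,(p[1]+.5)/s-.5+y0),.010)[:2] for p in bx]
print(r,P,np.mean(P,0),[np.linalg.norm(P[i]-P[i-1]) for i in range(4)])
v=cv2.cvtColor(c,cv2.COLOR_GRAY2BGR);cv2.drawContours(v,[k],-1,(0,0,255),2);cv2.polylines(v,[bx.astype(int)],True,(0,255,0),1);cv2.imwrite("pics/tr.png",cv2.resize(v,None,fx=.7,fy=.7))
_,w=cv2.threshold(c,62,255,cv2.THRESH_BINARY_INV)
n,l,stt,ce=cv2.connectedComponentsWithStats(w)
for i in range(1,n):
    a=stt[i][4]/64
    if 1.5<a<20:print(round(a,1),np.round(ce[i]/s+[x0,y0],1),plane("top",((ce[i][0]+.5)/s-.5+x0,(ce[i][1]+.5)/s-.5+y0),.044)[:2])
```

```text
t 15.65 pos [0.5729 0.1254 0.4166] jawyaw 90.78 z [ 0.0087 -0.0003 -1.    ] grasp [0.5743 0.1254 0.2526] F [-0.3084  0.4908 -3.7455] w 0.0295 q [ 0.0252  0.4605  1.5213 -0.0006  1.1512 -1.559 ]
((244.97943115234375, 404.3158874511719), (741.442626953125, 528.2096557617188), 84.26566314697266) [array([ 0.6181, -0.2173]), array([ 0.6317, -0.3895]), array([ 0.392 , -0.4022]), array([ 0.3794, -0.233 ])] [ 0.5053 -0.3105] [np.float64(0.23928868760584707), np.float64(0.17278621445746162), np.float64(0.23999349472063727), np.float64(0.1697604665984177)]
17.0 [433.2 200.2] [ 0.6156 -0.365 ]
5.7 [419.1 200.3] [ 0.6162 -0.3292]
7.0 [386.7 203.3] [ 0.6102 -0.247 ]
3.5 [429.8 206.9] [ 0.5988 -0.3558]
3.0 [423.7 208. ] [ 0.5963 -0.34  ]
2.9 [417.4 209.2] [ 0.5935 -0.324 ]
5.3 [437.2 211.7] [ 0.5862 -0.3738]
9.0 [402.1 212.7] [ 0.5856 -0.285 ]
9.1 [395.7 213.5] [ 0.584  -0.2686]
3.0 [431.2 213.3] [ 0.5824 -0.3584]
9.5 [389.1 214.3] [ 0.5822 -0.2521]
3.3 [425.1 214.4] [ 0.5799 -0.3429]
3.0 [418.8 215.5] [ 0.5775 -0.3268]
4.7 [438.4 219.9] [ 0.5652 -0.3758]
4.2 [433.3 224.3] [ 0.5543 -0.3624]
6.8 [427.2 224.9] [ 0.5531 -0.3469]
4.8 [421.2 226.4] [ 0.5497 -0.3318]
9.1 [404.7 230.6] [ 0.54   -0.2897]
10.0 [398.2 231.4] [ 0.5383 -0.2733]
3.4 [434.8 230.8] [ 0.5378 -0.3656]
10.1 [391.6 232.2] [ 0.5367 -0.2567]
3.3 [428.6 232. ] [ 0.5353 -0.3498]
3.5 [422.4 233.2] [ 0.5324 -0.334 ]
5.6 [440.2 237.7] [ 0.5201 -0.3784]
3.0 [441.3 244.9] [ 0.5019 -0.3802]
3.7 [442.5 253.8] [ 0.4796 -0.3821]
7.4 [443.3 263.1] [ 0.4563 -0.3831]
1.6 [426.5 264.2] [ 0.4544 -0.3408]
2.2 [428.5 268.4] [ 0.444  -0.3455]
1.5 [433.5 268.4] [ 0.4436 -0.358 ]
19.7 [444.6 275.3] [ 0.4258 -0.3851]
```

View pics/tr.png

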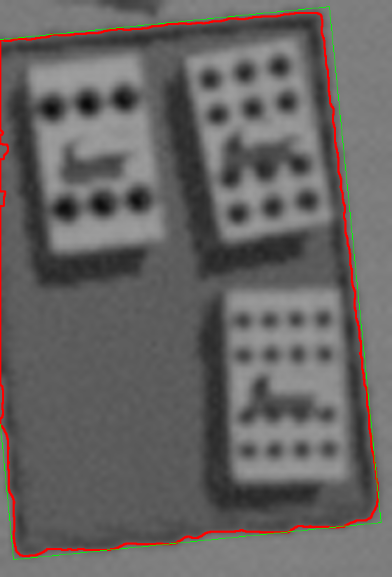

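View pics/s6.png

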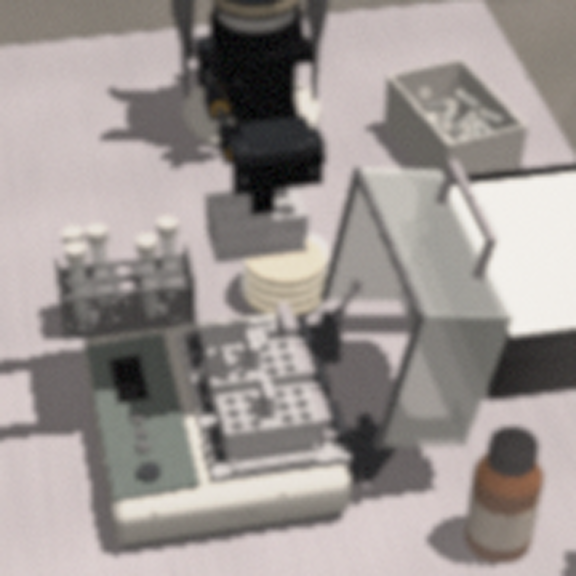

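Run:
```python
import cv2
im=cv2.imread("pics/top6f.png")
cv2.imwrite("pics/t6.png",cv2.resize(im[155:305,195:345],None,fx=4,fy=4,interpolation=cv2.INTER_CUBIC))
```

```text
(no output)
```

View pics/t6.png

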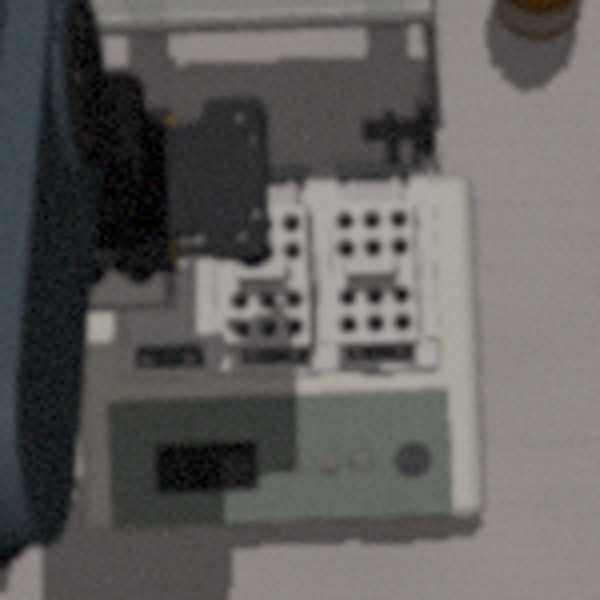

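Emit:
drive_tool(
  plan=[
    [[-0.28, -0.94, 0, 0, 0, 0.03], [-0.28, -0.94, 0, 0, 0, 0.03], [-0.28, -0.94, 0, 0, 0, 0.03], [-0.28, -0.94, 0, 0, 0, 0.03], [-0.28, -0.94, 0, 0, 0, 0.03], [-0.28, -0.94, 0, 0, 0, 0.03], [-0.28, -0.94, 0, 0, 0, 0.03], [-0.28, -0.94, 0, 0, 0, 0.03]],
  ],
)

```text
time: 16.75
position: [0.515, -0.0632, 0.4125]
tool_rot: [-0.019, 1.0, 0.0, -0.001]
ft_force: [1.2, 0.1, -2.9]
grip_width: 0.0292
```

Emit:
drive_tool(
  plan=[
    [[-0.28, -0.94, 0, 0, 0, 0.03], [-0.28, -0.94, 0, 0, 0, 0.03], [-0.28, -0.94, 0, 0, 0, 0.03], [-0.28, -0.94, 0, 0, 0, 0.03], [-0.28, -0.94, 0, 0, 0, 0.03], [-0.28, -0.94, 0, 0, 0, 0.03], [-0.28, -0.94, 0, 0, 0, 0.03], [-0.28, -0.94, 0, 0, 0, 0.03]],
  ],
)

```text
time: 17.75
position: [0.459, -0.2511, 0.4125]
tool_rot: [-0.032, 0.999, 0.001, -0.001]
ft_force: [0.1, -1.1, -3.7]
grip_width: 0.0293
```

Emit:
drive_tool(
  plan=[
    [[-0.28, -0.94, 0, 0, 0, 0.03], [0, 0, -0.8, 0, 0, 0], [0, 0, -0.8, 0, 0, 0], [0, 0, 0, 0, 0, 0]],
  ],
)

```text
time: 18.25
position: [0.4517, -0.2734, 0.3714]
tool_rot: [-0.033, 0.999, 0.002, -0.002]
ft_force: [-0.5, -0.4, -3.4]
grip_width: 0.0292
```

Run:
```python
from st import *;st()
from rig import camera;import cv2
for n in("side","top"):
    im=camera(n)[:,:,::-1];cv2.imwrite(f"pics/{n}7f.png",im)
cv2.imwrite("pics/s7.png",cv2.resize(cv2.imread("pics/side7f.png")[225:385,255:415],None,fx=3.5,fy=3.5,interpolation=cv2.INTER_CUBIC))
cv2.imwrite("pics/t7.png",cv2.resize(cv2.imread("pics/top7f.png")[175:315,350:490],None,fx=4,fy=4,interpolation=cv2.INTER_CUBIC))
```

```text
t 18.25 pos [ 0.4517 -0.2734  0.3714] jawyaw 93.83 z [-0.0047  0.0042 -1.    ] grasp [ 0.451  -0.2728  0.2074] F [-0.5084 -0.3549 -3.3896] w 0.0292 q [-0.7561  0.4438  1.7088 -0.0002  0.9953 -2.3936]
```

View pics/s7.png

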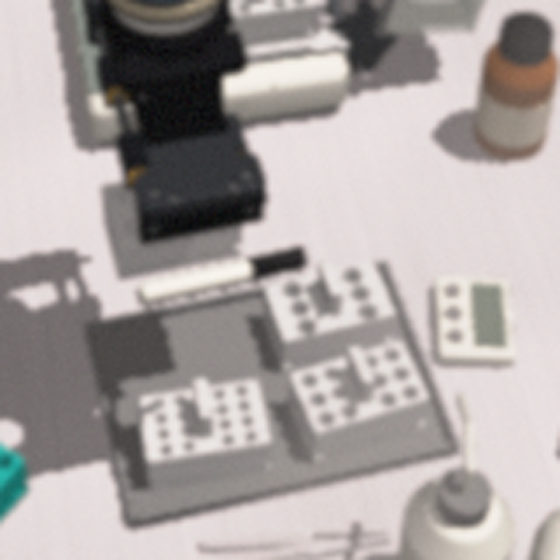

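View pics/t7.png

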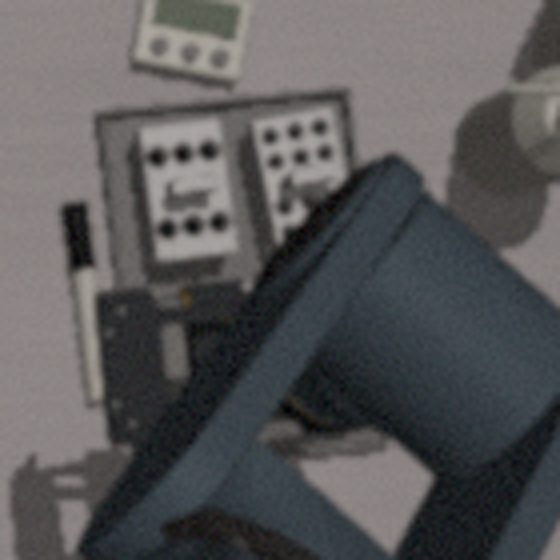

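Emit:
drive_tool(
  plan=[
    [[0.04, -0.1, -0.9, 0, 0, 0], [0, 0, -0.9, 0, 0, 0], [0, 0, -0.9, 0, 0, 0], [0, 0, -0.9, 0, 0, 0], [0, 0, -0.5, 0, 0, 0], [0, 0, -0.5, 0, 0, 0], [0, 0, -0.3, 0, 0, 0], [0, 0, 0, 0, 0, 0]],
  ],
)

```text
time: 19.35
position: [0.4535, -0.2763, 0.2513]
tool_rot: [-0.034, 0.999, 0.0, -0.0]
ft_force: [-0.4, -0.1, -2.5]
grip_width: 0.0293
```

Run:
```python
from st import *;st()
from rig import camera;import cv2
im=camera("side")[:,:,::-1];cv2.imwrite("pics/s8.png",cv2.resize(im[255:385,265:395],None,fx=4.5,fy=4.5,interpolation=cv2.INTER_CUBIC))
```

```text
t 19.35 pos [ 0.4535 -0.2763  0.2513] jawyaw 93.85 z [-0.0004  0.0003 -1.    ] grasp [ 0.4535 -0.2763  0.0873] F [-0.3697 -0.1099 -2.4769] w 0.0293 q [-0.7578  0.6394  1.7928 -0.      0.7099 -2.3958]
```

View pics/s8.png

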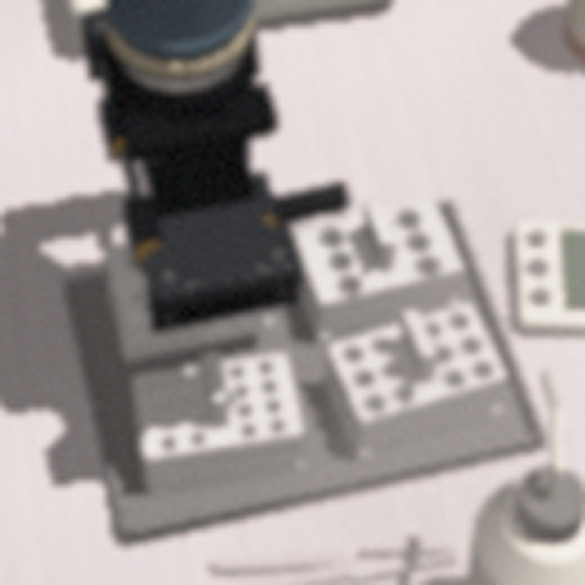

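Run:
```python
from h import *
for p in((130,362),(256,340)):print(plane("side",(265+p[0]/4.5-.4,255+p[1]/4.5-.4),.0236))
```

```text
[ 0.4127092 -0.3038341  0.0236   ]
[ 0.48360147 -0.30232287  0.0236    ]
```

Emit:
drive_tool(
  plan=[
    [[0, 0, -0.4, 0, 0, 0], [0, 0, -0.25, 0, 0, 0], [0, 0, -0.1, 0, 0, 0], [0, 0, 0, 0, 0, 0]],
  ],
)

```text
time: 19.9
position: [0.4535, -0.2763, 0.2325]
tool_rot: [-0.034, 0.999, 0.0, -0.0]
ft_force: [-0.2, 0.0, -3.5]
grip_width: 0.0293
```

```bash
python3 st.py
```

```text
t 19.9 pos [ 0.4535 -0.2763  0.2325] jawyaw 93.85 z [-0.0004  0.0004 -1.    ] grasp [ 0.4534 -0.2763  0.0685] F [-0.2375  0.0473 -3.4592] w 0.0293 q [-0.7579  0.673   1.8012 -0.      0.668  -2.3958]
```

Emit:
drive_tool(
  plan=[
    [[0, 0, -0.05, 0, 0, 0], [0, 0, -0.03, 0, 0, 0], [0, 0, 0, 0, 0, 0]],
  ],
)

```text
time: 20.27
position: [0.4536, -0.2763, 0.2316]
tool_rot: [-0.034, 0.999, -0.0, 0.0]
ft_force: [-1.7, 1.8, 5.7]
grip_width: 0.0297
```

```bash
python3 st.py
```

```text
t 20.27 pos [ 0.4536 -0.2763  0.2316] jawyaw 93.86 z [ 0.0006 -0.0006 -1.    ] grasp [ 0.4537 -0.2765  0.0676] F [-1.6939  1.8433  5.7496] w 0.0297 q [-0.7578  0.6745  1.8017 -0.0001  0.6645 -2.3958]
```

Emit:
drive_tool(
  plan=[
    [[0, 0, 0, 0, 0, 0], [0, 0, 0, 0, 0, 0], [0, 0, 0.4, 0, 0, 0], [0, 0, 0.8, 0, 0, 0], [0, 0, 1, 0, 0, 0], [0, 0, 1, 0, 0, 0], [0, 0, 0.6, 0, 0, 0], [0.4, -0.2, 0, 0, 0, 0]],
  ],
  grip=0.4,
)

```text
time: 21.28
position: [0.4636, -0.2814, 0.3269]
tool_rot: [-0.033, 0.999, -0.001, 0.001]
ft_force: [-0.6, -0.1, -0.1]
grip_width: 0.0523
```

Emit:
drive_tool(
  plan=[
    [[0.8, -0.5, 0, 0, 0, 0.2], [0.8, -0.5, 0, 0, 0, 0.2], [0.8, -0.5, 0, 0, 0, 0.2], [0.8, -0.5, 0, 0, 0, 0.2], [0.8, -0.5, 0, 0, 0, 0.1], [0, 0, 0, 0, 0, 0]],
  ],
)

```text
time: 22.02
position: [0.5647, -0.3447, 0.3243]
tool_rot: [-0.081, 0.997, -0.0, 0.0]
ft_force: [-0.2, -0.1, -0.2]
grip_width: 0.0521
```

Run:
```python
from st import *;st()
from rig import camera;import cv2
for n in("side","top"):
    im=camera(n)[:,:,::-1];cv2.imwrite(f"pics/{n}9f.png",im)
cv2.imwrite("pics/s9.png",cv2.resize(cv2.imread("pics/side9f.png")[255:385,265:395],None,fx=4.5,fy=4.5,interpolation=cv2.INTER_CUBIC))
cv2.imwrite("pics/t9.png",cv2.resize(cv2.imread("pics/top9f.png")[175:315,350:490],None,fx=4,fy=4,interpolation=cv2.INTER_CUBIC))
```

```text
t 22.02 pos [ 0.5647 -0.3447  0.3243] jawyaw 99.25 z [ 0.0001 -0.0001 -1.    ] grasp [ 0.5647 -0.3447  0.1603] F [-0.2394 -0.1097 -0.1856] w 0.0521 q [-0.7166  0.667   1.406   0.      1.0684 -2.4489]
```

View pics/s9.png

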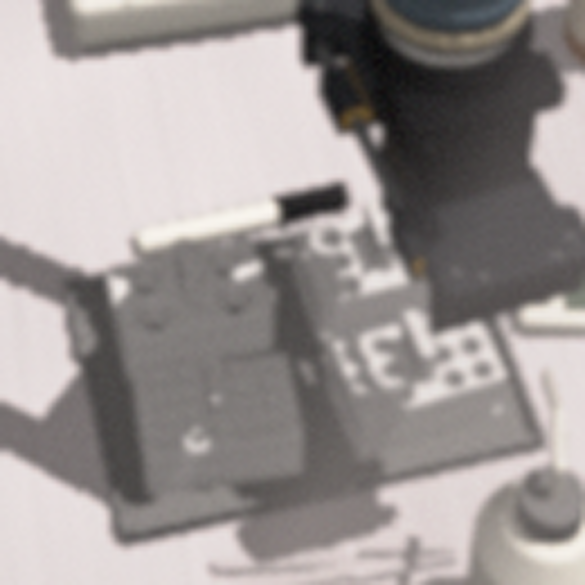

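View pics/t9.png

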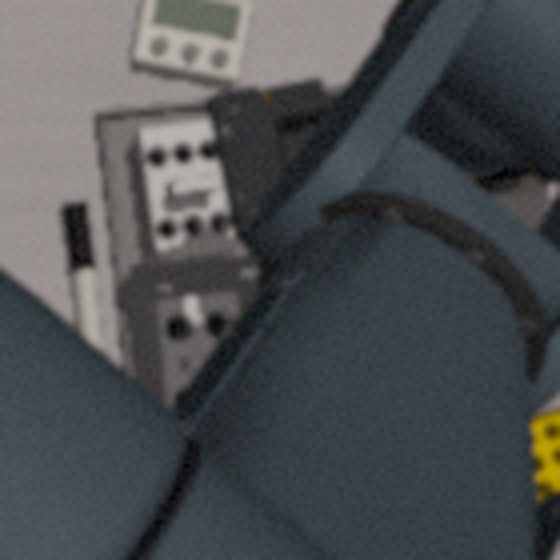

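Emit:
drive_tool(
  plan=[
    [[0.02, 0, -0.8, 0, 0, 0], [0, 0, -0.9, 0, 0, 0], [0, 0, -0.9, 0, 0, 0], [0, 0, -0.7, 0, 0, 0], [0, 0, -0.4, 0, 0, 0], [0, 0, 0, 0, 0, 0]],
  ],
)

```text
time: 22.88
position: [0.5637, -0.3436, 0.2326]
tool_rot: [-0.081, 0.997, 0.001, -0.001]
ft_force: [-0.4, -0.6, 0.2]
grip_width: 0.0519
```

```bash
python3 st.py
```

```text
t 22.88 pos [ 0.5637 -0.3436  0.2326] jawyaw 99.25 z [-0.0012  0.001  -1.    ] grasp [ 0.5635 -0.3435  0.0686] F [-0.4217 -0.5554  0.1622] w 0.0519 q [-0.7164  0.7865  1.4585 -0.      0.8981 -2.4486]
```

Emit:
drive_tool(
  plan=[
    [[0.07, -0.05, -0.02, 0, 0, 0], [0, 0, 0, 0, 0, 0], [0, 0, 0, 0, 0, 0], [0, 0, 0, 0, 0, 0], [0, 0, 0, 0, 0, 0]],
  ],
  grip=1,
  force=50,
)

```text
time: 23.5
position: [0.5659, -0.3451, 0.2333]
tool_rot: [-0.081, 0.997, -0.0, 0.0]
ft_force: [-0.1, 0.5, 2.7]
grip_width: 0.0293
```

```bash
python3 st.py
```

```text
t 23.5 pos [ 0.5659 -0.3451  0.2333] jawyaw 99.25 z [ 0.0006 -0.0004 -1.    ] grasp [ 0.566  -0.3452  0.0693] F [-0.0912  0.5458  2.6657] w 0.0293 q [-0.7159  0.7878  1.4517  0.0001  0.9013 -2.4483]
```

Emit:
drive_tool(
  plan=[
    [[0, 0, 0.3, 0, 0, 0], [0, 0, 0.8, 0, 0, 0], [0, 0, 1, 0, 0, 0], [0, 0, 1, 0, 0, 0], [0, 0, 1, 0, 0, 0], [0, 0, 1, 0, 0, 0], [0, 0, 1, 0, 0, 0], [0, 0, 1, 0, 0, 0]],
  ],
)

```text
time: 24.5
position: [0.5654, -0.3448, 0.412]
tool_rot: [-0.081, 0.997, -0.0, 0.0]
ft_force: [1.2, -0.3, -3.9]
grip_width: 0.0292
```

Emit:
drive_tool(
  plan=[
    [[-0.02, 0.94, 0.2, 0, 0, -0.07], [-0.02, 0.94, 0, 0, 0, -0.07], [-0.02, 0.94, 0, 0, 0, -0.07], [-0.02, 0.94, 0, 0, 0, -0.07], [-0.02, 0.94, 0, 0, 0, -0.07], [-0.02, 0.94, 0, 0, 0, -0.07], [-0.02, 0.94, 0, 0, 0, -0.07], [-0.02, 0.94, 0, 0, 0, -0.07]],
  ],
)

```text
time: 25.5
position: [0.5611, -0.1546, 0.4142]
tool_rot: [-0.052, 0.999, 0.001, -0.001]
ft_force: [-0.2, -0.2, -3.7]
grip_width: 0.0297
```

Run:
```python
from st import *;st()
from rig import camera;import cv2
im=camera("side")[:,:,::-1];cv2.imwrite("pics/side10.png",im)
cv2.imwrite("pics/s10.png",cv2.resize(im[105:385,255:415],None,fx=2.1,fy=2.1,interpolation=cv2.INTER_CUBIC))
```

```text
t 25.5 pos [ 0.5611 -0.1546  0.4142] jawyaw 95.93 z [-0.0023  0.0013 -1.    ] grasp [ 0.5608 -0.1544  0.2502] F [-0.1851 -0.1784 -3.7257] w 0.0297 q [-0.4608  0.459   1.5317  0.0002  1.1535 -2.1351]
```

View pics/s10.png

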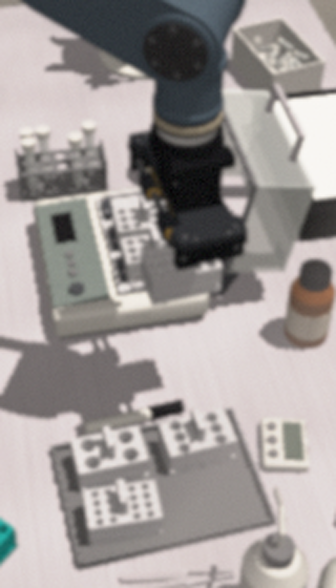

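Emit:
drive_tool(
  plan=[
    [[-0.03, 0.94, 0, 0, 0, -0.07], [-0.03, 0.94, 0, 0, 0, -0.07], [-0.03, 0.94, 0, 0, 0, -0.07], [-0.03, 0.94, 0, 0, 0, -0.07], [-0.03, 0.94, 0, 0, 0, -0.07], [-0.03, 0.94, 0, 0, 0, -0.07], [-0.03, 0.94, 0, 0, 0, -0.07], [-0.03, 0.94, 0, 0, 0, -0.07]],
  ],
)

```text
time: 26.55
position: [0.5549, 0.0326, 0.4145]
tool_rot: [-0.022, 1.0, 0.0, -0.001]
ft_force: [-0.7, 0.1, -3.3]
grip_width: 0.0292
```

Emit:
drive_tool(
  plan=[
    [[-0.03, 0.93, 0, 0, 0, -0.07], [-0.03, 0.93, 0, 0, 0, -0.07], [-0.03, 0.93, 0, 0, 0, -0.07], [0, 0.9, 0, 0, 0, -0.07], [0, 0, 0, 0, 0, 0], [0, 0, 0, 0, 0, 0]],
  ],
)

```text
time: 27.3
position: [0.553, 0.1233, 0.4147]
tool_rot: [-0.008, 1.0, -0.0, -0.001]
ft_force: [-0.1, 0.1, -3.2]
grip_width: 0.0295
```

Run:
```python
from st import *;st()
from rig import camera;import cv2
for n in("side","top"):
    im=camera(n)[:,:,::-1];cv2.imwrite(f"pics/{n}11f.png",im)
cv2.imwrite("pics/s11.png",cv2.resize(cv2.imread("pics/side11f.png")[115:265,245:395],None,fx=4,fy=4,interpolation=cv2.INTER_CUBIC))
cv2.imwrite("pics/t11.png",cv2.resize(cv2.imread("pics/top11f.png")[185:305,345:465],None,fx=4.8,fy=4.8,interpolation=cv2.INTER_CUBIC))
```

```text
t 27.3 pos [0.553  0.1233 0.4147] jawyaw 90.91 z [-0.0012 -0.0007 -1.    ] grasp [0.5528 0.1232 0.2507] F [-0.1324  0.0918 -3.1829] w 0.0295 q [ 0.0224  0.4372  1.5698 -0.0008  1.1359 -1.5639]
```

View pics/s11.png

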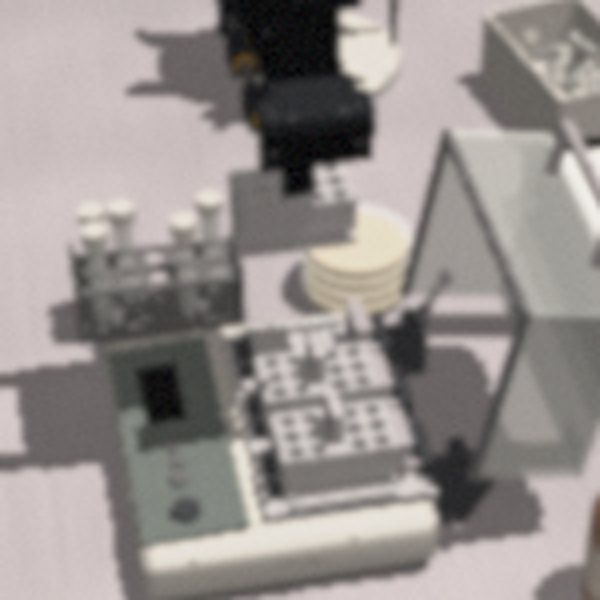

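View pics/t11.png

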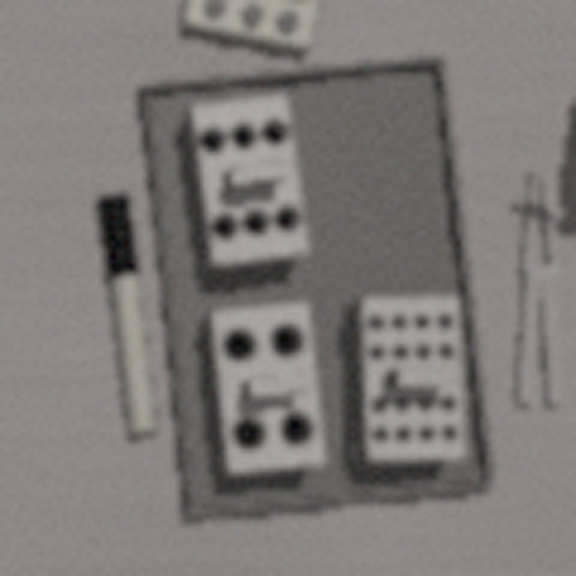

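Run:
```python
from h import *
for p in((235,250),(355,238)):print(plane("side",(245+p[0]/4-.4,115+p[1]/4-.4),.1854))
```

```text
[0.50656414 0.10919986 0.1854    ]
[0.59398759 0.10655959 0.1854    ]
```

Emit:
drive_tool(
  plan=[
    [[0, 0.1, -0.9, 0, 0, 0], [0, 0, -0.9, 0, 0, 0], [0, 0, -0.9, 0, 0, 0], [0, 0, -0.7, 0, 0, 0], [0, 0, -0.4, 0, 0, 0], [0, 0, 0, 0, 0, 0]],
  ],
)

```text
time: 28.15
position: [0.5535, 0.1252, 0.3197]
tool_rot: [-0.007, 1.0, -0.0, -0.001]
ft_force: [-0.5, -0.7, -3.1]
grip_width: 0.0293
```

```bash
python3 st.py
```

```text
t 28.15 pos [0.5535 0.1252 0.3197] jawyaw 90.81 z [-0.0015 -0.0001 -1.    ] grasp [0.5532 0.1252 0.1557] F [-0.5047 -0.6735 -3.0702] w 0.0293 q [ 0.0256  0.5639  1.6581 -0.0001  0.921  -1.5593]
```

Run:
```python
from h import *
from rig import camera;import cv2
for n in("side","top"):
    im=camera(n)[:,:,::-1];cv2.imwrite(f"pics/{n}12f.png",im)
a=cv2.imread("pics/side12f.png")
cv2.imwrite("pics/s12.png",cv2.resize(a[160:230,285:375],None,fx=8,fy=8,interpolation=cv2.INTER_CUBIC))
cv2.imwrite("pics/s11b.png",cv2.resize(cv2.imread("pics/side11f.png")[130:200,285:375],None,fx=8,fy=8,interpolation=cv2.INTER_CUBIC))
c=np.array([.5528,.1258])
for z in(.0904,.1304):
  print(z,[np.round((proj("side",[c[0]+sx*.042,c[1]-.025,z])-[285,160]+.5)*8) for sx in(-1,1)])
c=np.array([.5524,.1232])
for z in(.1854,.2254):
  print(z,[np.round((proj("side",[c[0]+sx*.042,c[1]-.025,z])-[285,130]+.5)*8) for sx in(-1,1)])
```

```text
0.0904 [array([174., 353.]), array([393., 326.])]
0.1304 [array([170., 272.]), array([394., 244.])]
0.1854 [array([166., 398.]), array([397., 371.])]
0.2254 [array([163., 308.]), array([398., 281.])]
```

View pics/s12.png

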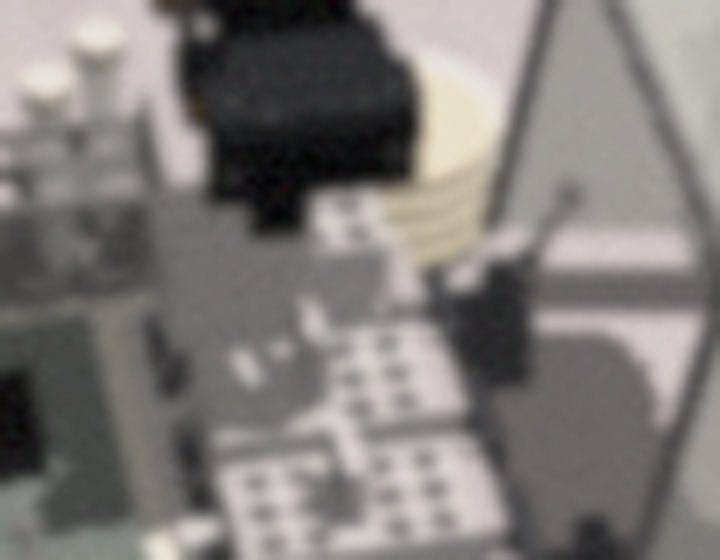

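View pics/s11b.png

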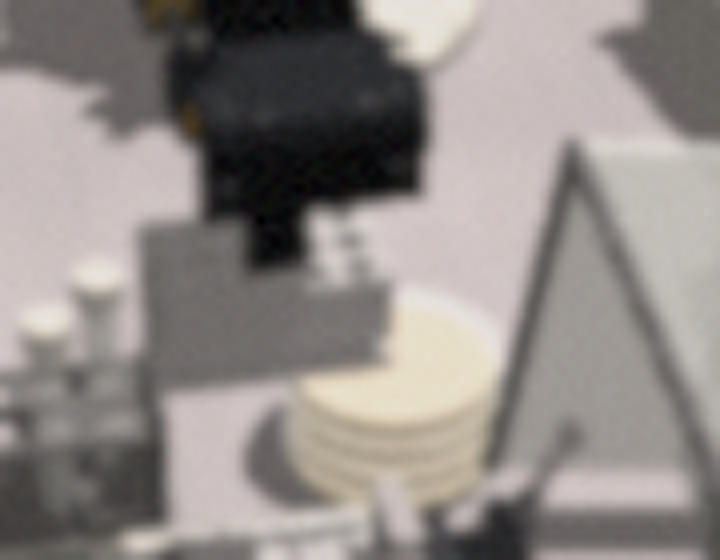

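Emit:
drive_tool(
  plan=[
    [[0, 0.02, -0.3, 0, 0, 0], [0, 0, -0.15, 0, 0, 0], [0, 0, 0, 0, 0, 0]],
  ],
)

```text
time: 28.62
position: [0.5533, 0.1262, 0.3087]
tool_rot: [-0.007, 1.0, -0.0, -0.0]
ft_force: [-0.5, -0.5, -3.7]
grip_width: 0.0298
```

```bash
python3 st.py
```

```text
t 28.62 pos [0.5533 0.1262 0.3087] jawyaw 90.86 z [-0.0009 -0.     -1.    ] grasp [0.5532 0.1262 0.1447] F [-0.5499 -0.4887 -3.6847] w 0.0298 q [ 0.0274  0.5803  1.6662 -0.      0.896  -1.5583]
```

Emit:
drive_tool(
  plan=[
    [[0.12, 0, 0, 0, 0, 0], [0.12, 0, 0, 0, 0, 0], [0, 0, 0, 0, 0, 0]],
  ],
)

```text
time: 29.0
position: [0.559, 0.1262, 0.3088]
tool_rot: [-0.007, 1.0, 0.0, -0.001]
ft_force: [-3.0, 1.2, -1.8]
grip_width: 0.0292
```

```bash
python3 st.py
```

```text
t 29.0 pos [0.559  0.1262 0.3088] jawyaw 90.85 z [-0.0024  0.     -1.    ] grasp [0.5586 0.1262 0.1448] F [-3.0464  1.2406 -1.7864] w 0.0292 q [ 0.0271  0.5863  1.6514  0.0001  0.9063 -1.5587]
```

Emit:
drive_tool(
  plan=[
    [[0.12, 0, 0, 0, 0, 0], [0.13, 0, 0, 0, 0, 0], [0, 0, 0, 0, 0, 0]],
  ],
)

```text
time: 29.38
position: [0.5654, 0.1262, 0.3088]
tool_rot: [-0.007, 1.0, 0.0, -0.001]
ft_force: [-4.2, 0.4, -2.2]
grip_width: 0.0292
```

```bash
python3 st.py
```

```text
t 29.38 pos [0.5654 0.1262 0.3088] jawyaw 90.85 z [-0.0019  0.0002 -1.    ] grasp [0.5651 0.1263 0.1448] F [-4.2069  0.3535 -2.1531] w 0.0292 q [ 0.0268  0.593   1.6355  0.0003  0.9149 -1.559 ]
```

Emit:
drive_tool(
  plan=[
    [[0.04, 0, 0, 0, 0, 0], [0, 0, 0, 0, 0, 0]],
  ],
)

```text
time: 29.62
position: [0.5663, 0.1262, 0.3088]
tool_rot: [-0.007, 1.0, 0.0, -0.001]
ft_force: [-4.6, 1.0, -1.3]
grip_width: 0.0295
```

```bash
python3 st.py
```

```text
t 29.62 pos [0.5663 0.1262 0.3088] jawyaw 90.86 z [-0.0018  0.0001 -1.    ] grasp [0.566  0.1263 0.1448] F [-4.6477  1.0036 -1.2634] w 0.0295 q [ 0.0268  0.5939  1.6334  0.0002  0.9162 -1.559 ]
```

Emit:
drive_tool(
  plan=[
    [[0.05, 0, 0, 0, 0, 0], [0, 0, 0, 0, 0, 0]],
  ],
)

```text
time: 29.88
position: [0.5674, 0.1262, 0.3088]
tool_rot: [-0.007, 1.0, 0.0, -0.001]
ft_force: [-5.2, -0.2, -2.4]
grip_width: 0.0292
```

```bash
python3 st.py
```

```text
t 29.88 pos [0.5674 0.1262 0.3088] jawyaw 90.85 z [-0.0024  0.0001 -1.    ] grasp [0.567  0.1263 0.1448] F [-5.1888 -0.186  -2.3629] w 0.0292 q [ 0.0267  0.5951  1.6305  0.0002  0.9184 -1.5591]
```

Emit:
drive_tool(
  plan=[
    [[0, 0, -0.16, 0, 0, 0], [0, 0, -0.16, 0, 0, 0], [0, 0, -0.16, 0, 0, 0], [0, 0, 0, 0, 0, 0]],
  ],
)

```text
time: 30.38
position: [0.5672, 0.1261, 0.2964]
tool_rot: [-0.008, 1.0, -0.0, -0.002]
ft_force: [-4.9, -0.1, -2.6]
grip_width: 0.0293
```

```bash
python3 st.py
```

```text
t 30.38 pos [0.5672 0.1261 0.2964] jawyaw 90.86 z [-0.0032 -0.0003 -1.    ] grasp [0.5666 0.1261 0.1324] F [-4.8768 -0.082  -2.6043] w 0.0293 q [ 0.0266  0.6133  1.6391 -0.0003  0.8923 -1.5591]
```

Emit:
drive_tool(
  plan=[
    [[0, 0, -0.12, 0, 0, 0], [0, 0, -0.1, 0, 0, 0], [0, 0, 0, 0, 0, 0]],
  ],
)

```text
time: 30.75
position: [0.5672, 0.1261, 0.291]
tool_rot: [-0.008, 1.0, -0.0, -0.002]
ft_force: [-5.6, -0.4, -2.8]
grip_width: 0.0295
```

```bash
python3 st.py
```

```text
t 30.75 pos [0.5672 0.1261 0.291 ] jawyaw 90.86 z [-0.0031 -0.0003 -1.    ] grasp [0.5667 0.1261 0.127 ] F [-5.5979 -0.4054 -2.7537] w 0.0295 q [ 0.0266  0.6213  1.6426 -0.0003  0.8808 -1.5591]
```

Emit:
drive_tool(
  plan=[
    [[0, 0, -0.05, 0, 0, 0], [0, 0, -0.05, 0, 0, 0], [0, 0, 0, 0, 0, 0]],
  ],
)

```text
time: 31.12
position: [0.567, 0.1262, 0.2894]
tool_rot: [-0.008, 1.0, -0.0, -0.002]
ft_force: [-7.9, 0.0, 3.4]
grip_width: 0.0292
```

```bash
python3 st.py
```

```text
t 31.12 pos [0.567  0.1262 0.2894] jawyaw 90.88 z [-0.0031 -0.0004 -1.    ] grasp [0.5665 0.1261 0.1254] F [-7.9466  0.0281  3.4098] w 0.0292 q [ 0.0268  0.6235  1.6439 -0.0004  0.8773 -1.559 ]
```

Emit:
drive_tool(
  plan=[
    [[-0.12, 0, 0, 0, 0, 0], [-0.12, 0, 0, 0, 0, 0], [0, 0, 0, 0, 0, 0]],
  ],
)

```text
time: 31.5
position: [0.5623, 0.1261, 0.2893]
tool_rot: [-0.007, 1.0, -0.0, 0.001]
ft_force: [-2.7, 0.2, -0.6]
grip_width: 0.0292
```

```bash
python3 st.py
```

```text
t 31.5 pos [0.5623 0.1261 0.2893] jawyaw 90.86 z [ 0.0014 -0.0002 -1.    ] grasp [0.5625 0.126  0.1253] F [-2.6633  0.1571 -0.6471] w 0.0292 q [ 0.0268  0.6184  1.6573 -0.0003  0.8645 -1.5588]
```

Emit:
drive_tool(
  plan=[
    [[-0.08, 0, 0, 0, 0, 0], [-0.08, 0, 0, 0, 0, 0], [0, 0, 0, 0, 0, 0]],
  ],
)

```text
time: 31.88
position: [0.5584, 0.126, 0.2893]
tool_rot: [-0.007, 1.0, -0.0, 0.001]
ft_force: [-1.2, -0.6, -0.2]
grip_width: 0.0295
```

```bash
python3 st.py
```

```text
t 31.88 pos [0.5584 0.126  0.2893] jawyaw 90.85 z [ 0.0016 -0.0002 -1.    ] grasp [0.5586 0.126  0.1253] F [-1.1555 -0.6168 -0.1846] w 0.0295 q [ 0.0269  0.6145  1.6673 -0.0003  0.8582 -1.5585]
```

Emit:
drive_tool(
  plan=[
    [[-0.04, 0, 0, 0, 0, 0], [-0.04, 0, 0, 0, 0, 0], [0, 0, 0, 0, 0, 0]],
  ],
)

```text
time: 32.25
position: [0.5571, 0.1261, 0.2894]
tool_rot: [-0.007, 1.0, -0.0, 0.002]
ft_force: [4.1, -0.1, -1.2]
grip_width: 0.0292
```

```bash
python3 st.py
```

```text
t 32.25 pos [0.5571 0.1261 0.2894] jawyaw 90.85 z [ 0.0039 -0.     -1.    ] grasp [0.5577 0.126  0.1254] F [ 4.0633 -0.1232 -1.2409] w 0.0292 q [ 0.027   0.6129  1.6712 -0.0002  0.8537 -1.5585]
```

Emit:
drive_tool(
  plan=[
    [[-0.05, 0, -0.03, 0, 0, 0], [0, 0, 0, 0, 0, 0]],
  ],
)

```text
time: 32.5
position: [0.5565, 0.126, 0.2894]
tool_rot: [-0.007, 1.0, -0.0, 0.003]
ft_force: [5.0, -1.2, 1.5]
grip_width: 0.0292
```

```bash
python3 st.py
```

```text
t 32.5 pos [0.5565 0.126  0.2894] jawyaw 90.85 z [ 0.0066  0.     -1.    ] grasp [0.5576 0.126  0.1254] F [ 5.046  -1.1856  1.496 ] w 0.0292 q [ 0.027   0.6119  1.6735 -0.0002  0.8496 -1.5585]
```

Emit:
drive_tool(
  plan=[
    [[0, 0, 0, 0, 0, 0], [0, 0, 0, 0, 0, 0], [0.05, 0, 0.3, 0, 0, 0], [0, 0, 0.8, 0, 0, 0], [0, 0, 1, 0, 0, 0], [0, 0, 1, 0, 0, 0], [0, 0, 1, 0, 0, 0], [0, 0, 1, 0, 0, 0]],
  ],
  grip=0.4,
)

```text
time: 33.5
position: [0.5555, 0.1262, 0.4168]
tool_rot: [-0.007, 1.0, 0.0, -0.001]
ft_force: [0.8, 0.3, 0.5]
grip_width: 0.0521
```

Emit:
drive_tool(
  plan=[
    [[-0.6, -1, 0.8, 0, 0, 0], [-0.6, -1, 0.8, 0, 0, 0], [-0.6, -1, 0, 0, 0, 0], [-0.6, -1, 0, 0, 0, 0], [-0.6, -1, 0, 0, 0, 0], [0, -1, 0, 0, 0, 0], [0, -1, 0, 0, 0, 0], [0, -1, 0, 0, 0, 0]],
  ],
)

```text
time: 34.5
position: [0.4805, -0.0744, 0.456]
tool_rot: [-0.007, 1.0, 0.0, -0.0]
ft_force: [0.6, -0.5, 0.4]
grip_width: 0.0524
```

Emit:
drive_tool(
  plan=[
    [[0, -1, 0, 0, 0, -0.5], [0, -1, 0, 0, 0, -0.5], [0, -1, 0, 0, 0, -0.5], [0, -1, 0, 0, 0, -0.5], [0, -1, 0, 0, 0, -0.5], [0, -1, 0, 0, 0, -0.5], [0, -1, 0, 0, 0, -0.5], [0, -1, 0, 0, 0, -0.5]],
  ],
)

```text
time: 35.5
position: [0.4807, -0.2745, 0.4559]
tool_rot: [0.202, 0.979, 0.0, -0.0]
ft_force: [0.9, -0.4, 0.4]
grip_width: 0.0522
```

Run:
```python
from st import *;st()
from rig import camera;import cv2
for n in("side","top"):
    im=camera(n)[:,:,::-1];cv2.imwrite(f"pics/{n}13f.png",im)
cv2.imwrite("pics/s13.png",cv2.resize(cv2.imread("pics/side13f.png")[125:265,245:415],None,fx=4,fy=4,interpolation=cv2.INTER_CUBIC))
cv2.imwrite("pics/t13.png",cv2.resize(cv2.imread("pics/top13f.png")[155:305,195:345],None,fx=4,fy=4,interpolation=cv2.INTER_CUBIC))
```

```text
t 35.5 pos [ 0.4807 -0.2745  0.4559] jawyaw 66.72 z [-0.0005  0.0007 -1.    ] grasp [ 0.4806 -0.2744  0.2919] F [ 0.8556 -0.4295  0.439 ] w 0.0522 q [-0.7208  0.3732  1.5508  0.0002  1.2184 -1.8854]
```

View pics/s13.png

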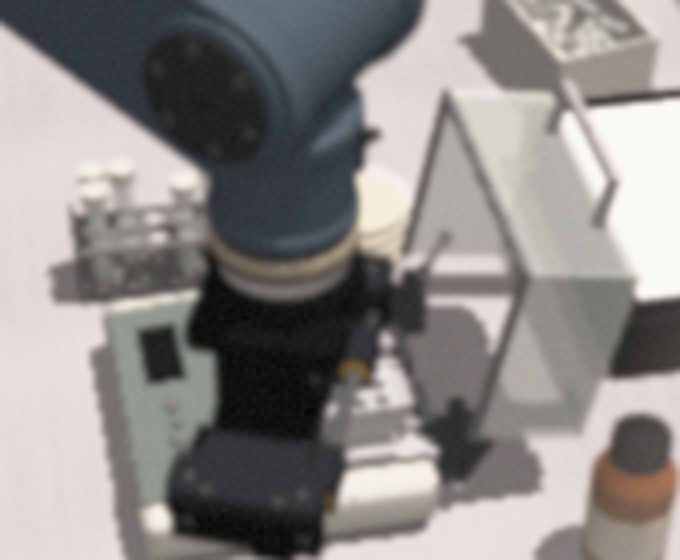

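View pics/t13.png

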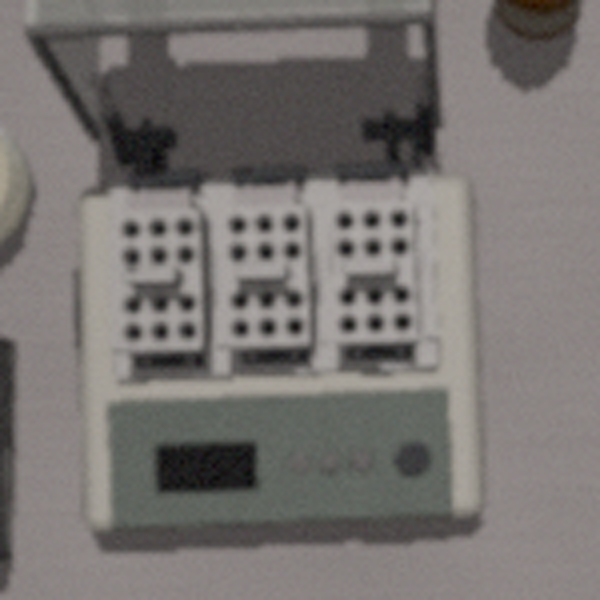

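Top view: block d sits in line with the other two. I measure its wells for the final check, and move the arm out of the side camera's view.

Emit:
drive_tool(
  plan=[
    [[-0.6, -1, 0, 0, 0, -0.5], [-0.6, -1, 0, 0, 0, -0.5], [-0.6, -1, 0, 0, 0, -0.5], [-0.6, -1, 0, 0, 0, -0.5], [-0.6, -1, 0, 0, 0, -0.5], [-0.6, -1, 0, 0, 0, -0.5], [-0.6, -1, 0, 0, 0, -0.5], [-0.6, -1, 0, 0, 0, -0.5]],
  ],
)

```text
time: 36.6
position: [0.3607, -0.4738, 0.4557]
tool_rot: [0.4, 0.916, 0.001, -0.0]
ft_force: [1.3, 0.5, -0.1]
grip_width: 0.0523
```

Run:
```python
from st import *;st()
from h import *
from rig import camera;import cv2
for n in("side","top"):
    im=camera(n)[:,:,::-1];cv2.imwrite(f"pics/{n}14f.png",im)
cv2.imwrite("pics/s14.png",cv2.resize(cv2.imread("pics/side14f.png")[125:385,245:415],None,fx=2.3,fy=2.3,interpolation=cv2.INTER_CUBIC))
g=cv2.cvtColor(cv2.imread("pics/top14f.png"),cv2.COLOR_BGR2GRAY)
s=8
def blobs(g,x0,y0,x1,y1,mode):
    c=cv2.resize(g[y0:y1,x0:x1],None,fx=s,fy=s,interpolation=cv2.INTER_CUBIC)
    if mode: m=cv2.adaptiveThreshold(c,255,cv2.ADAPTIVE_THRESH_MEAN_C,cv2.THRESH_BINARY_INV,81,20)
    else: _,m=cv2.threshold(c,75,255,cv2.THRESH_BINARY_INV)
    n,l,t,ce=cv2.connectedComponentsWithStats(m)
    return [((ce[i][0]+.5)/s-.5+x0,(ce[i][1]+.5)/s-.5+y0) for i in range(1,n) if 3<t[i][4]/64<12]
B=blobs(g,221,203,305,250,0)
gs=cv2.cvtColor(cv2.imread("pics/side14f.png"),cv2.COLOR_BGR2GRAY)
S=blobs(gs,295,180,350,240,1)
for q in sorted(B):
    P=plane("top",q,.1);p=proj("side",P);d=[np.hypot(*(np.array(k)-p)) for k in S]
    print(np.round(q,1),P[:2],*(tri(S[int(np.argmin(d))],q) if d and min(d)<2 else ("-",)))
```

```text
t 36.6 pos [ 0.3607 -0.4738  0.4557] jawyaw 42.79 z [-0.      0.0015 -1.    ] grasp [ 0.3607 -0.4735  0.2917] F [ 1.2818  0.5312 -0.1021] w 0.0523 q [-1.1077  0.4341  1.4482  0.0007  1.2605 -1.8548]
[227.4 212. ] [0.5878 0.1418] -
[227.6 218.8] [0.5713 0.1415] -
[228.  237.7] [0.5263 0.1408] -
[228.1 230.5] [0.5433 0.1405] -
[234.1 211.6] [0.5882 0.1259] -
[234.3 218.4] [0.5719 0.1256] -
[234.7 237.4] [0.5266 0.1249] -
[240.8 211.4] [0.5885 0.1098] -
[241.  218.3] [0.572  0.1097] -
[241.2 230.2] [0.5433 0.1095] -
[241.5 237.2] [0.5266 0.1088] -
[246.4 230. ] [0.5437 0.097 ] -
[254.1 210.9] [0.589  0.0783] -
[254.2 217.7] [0.5725 0.0782] -
[254.8 236.7] [0.5272 0.0774] -
[254.8 229.3] [0.5447 0.0772] -
[260.8 210.6] [0.5894 0.0624] [0.5888 0.0623 0.101 ] 0.7981621974754962
[261.  217.5] [0.5727 0.0621] -
[261.5 236.4] [0.5275 0.0614] -
[267.5 210.4] [0.5895 0.0465] -
[267.7 217.2] [0.573  0.0462] -
[267.7 229.1] [0.5446 0.0464] -
[268.3 236.2] [0.5277 0.0453] -
[280.9 209.8] [0.5901 0.0146] -
[281.1 216.7] [0.5735 0.0143] -
[281.7 235.7] [0.5282 0.0136] -
[281.7 228.4] [0.5456 0.0133] -
[287.5 209.6] [ 0.5903 -0.0013] [ 0.5898 -0.0014  0.1011] 0.630760187605908
[287.8 216.5] [ 0.5738 -0.0017] -
[288.4 235.4] [ 0.5285 -0.0025] [ 0.528  -0.0025  0.1012] 0.8690816893081114
[294.3 209.4] [ 0.5905 -0.0175] -
[294.5 216.2] [ 0.5741 -0.0176] -
[294.7 228. ] [ 0.5456 -0.0177] -
[295.2 235.1] [ 0.5288 -0.0185] -
```

View pics/s14.png

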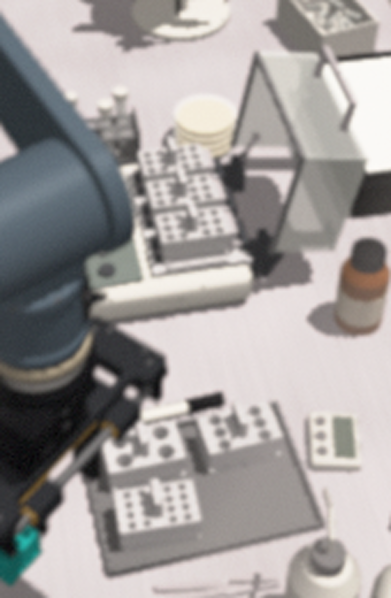

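View pics/top14f.png

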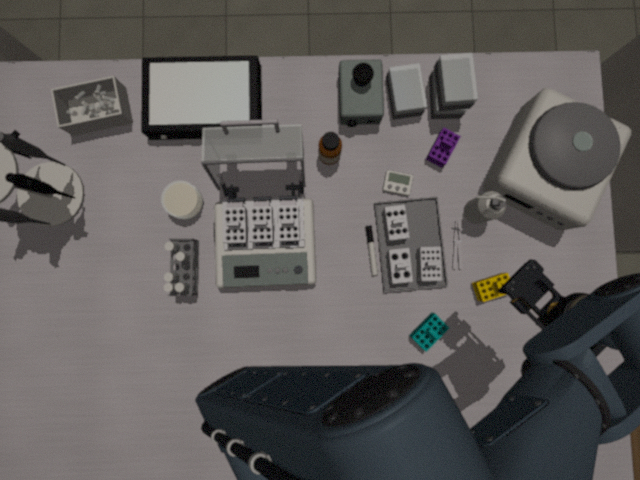

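Run:
```python
from h import *
import cv2
g=cv2.imread("pics/side14f.png");s=8
print([np.round((proj("side",plane("top",q,.1))-[300,180]+.5)*s) for q in((227.4,212),(234.1,211.6),(240.8,211.4),(228,237.7),(234.7,237.4),(241.5,237.2))])
v=cv2.resize(g[180:250,300:360],None,fx=s,fy=s,interpolation=cv2.INTER_CUBIC)
cv2.imwrite("pics/s15.png",v)
```

```text
[array([234.,  80.]), array([243., 106.]), array([252., 133.]), array([ 76., 101.]), array([ 84., 128.]), array([ 91., 155.])]
```

View pics/s15.png

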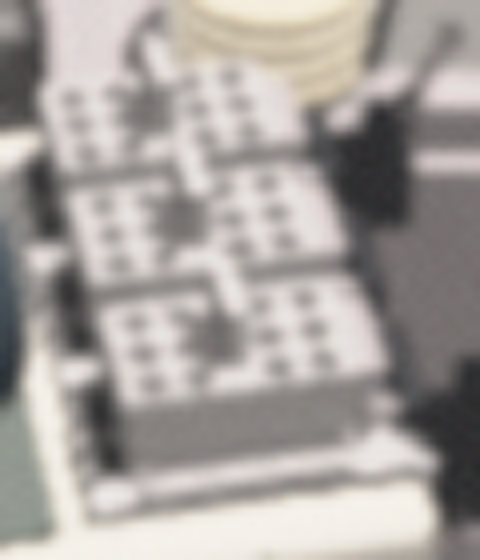

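```bash
python3 -c "
from rig import robot
print(robot.hand_in())"
```

```text
the job is handed in; nothing more can be done
None
```

The job is done and handed in at about 36.7 s of the 72 s allowed; no verdict was reported.

- **Hood:** I gripped the hood by its handle and swung it to about 1.65 rad. After I let go, its springs carried it on, and it was still standing open in the last pictures.
- **Odd block:** The 4-well block was pushed back 6.8 mm against its jaw and lifted out. It is now in the empty tray place, and its underside touched the tray floor at the height expected.
- **Matching block:** The plain 12-well block from the tray went into the freed nest. I held it above the lip and pushed it back until the jaw force read 5.2 N. I then lowered it to the platform and brought it forward until it stopped against the front stop at about 5 N.

**Last checks:**
- **Seating:** The new block's centre in x is 0.5573 m, against 0.5574 m for the old one. Its top fits 0.100 m to about 1 mm in both views, and it lies flat and in line with its neighbours.
- **Surroundings:** The other blocks, look-alikes and bench items look unmoved in the pictures, and the arm is clear. The highest wrist force I read after a move was about 15 N (9 N rearward, 12 N vertical).

**What disagreed:**
- **Side view of the carried block:** One early pick of a blurry corner put the block about 1 cm off in y. A closer look put it about 3 mm higher and 2 mm nearer than the grasp implied. I went by the contact forces, which settled the fit.
- **Tray centre:** It was uncertain by a few millimetres between measurements, so the old block's placing there is only that exact.

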